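# Stack washed engraved bars crosswise in the bench dryer and start it

## Robot

A 6-joint arm with a two-finger parallel gripper is mounted at the origin on the work surface. World frame = base frame: x ahead of the robot, y to its left, z up, the work surface at z = 0. Lengths are in m, angles in rad, forces in N, time in s.
With the tool pointing down it reaches from about 0.4 to 0.825 m from the base axis. Payload 7 kg.
Tool frame: the origin (TCP) lies at the very end of the fingers, on their centre line; the grasp point (between the pads) lies 19 mm behind it; z points along the fingers, y is the line along which they close (so a half turn about z gives the same grasp; the last joint's range is limited). The gripper opens to 88 mm and grips with 3 to 60 N. Pads are 19 mm wide; open, the fingers measure 130 mm over their backs; the gripper's body (78 mm by 193 mm) begins 47 mm behind the grasp point.
Start: joints at [-0.98, 0.359, 0.012, 0, -1.224, -0.288], TCP at [0.201, -0.644, 0.227] pointing down, gripper open.
Joint ranges: [-3.07, 3.07], [-1.43, 2.12], [-1.02, 1.25], [-3.03, 1.67], [-3.05, -0], [-3.03, 3.03]. Speed limits (rad/s): [2.39, 2.39, 3.01, 3.14, 3.14, 3.14].

## Interface

Orientations are given as [roll, pitch, yaw] about the fixed x, y, z axes, in that order (R = Rz(yaw) Ry(pitch) Rx(roll)).
In Python, from station import * gives the robot as it stands.
- The arm moves only by the tool servo_tool, never from a script. Its argument "moves" is a list of rows, each an object of numbers: "jaw": the opening, from 0 (shut) to 1 (fully open); "dx", "dy", "dz": the shift along the world's x, y, z in m; "roll": the turn about the world's z in degrees. A call has exactly 10 rows; each row shifts and turns the commanded pose from where the row before left it; what a row does not reach is not made up. A row lasts 1/8 s, in which the tool goes at most 62.5 mm and 10.7 degrees, less where a joint would pass 70% of its speed; a pose out of reach is approached as far as the arm can. A call with a gripper value outside its range is refused whole. The fingers move at their own pace and stop on an object; "newtons" is the grip in N (left out, the last holds). Time passes only in rows, so rows that do not move let the fingers close, or fill a call up. It gives the time, the measured TCP pose, the force, the opening and the grip force at its end, in the units of the state.
- get_state(): the state, without advancing time (a new reading comes with each control period).
- grab_frame(name): name is "scene" or "top" or "wrist"; returns (picture, depth): 384x512x3 uint8, red, green, blue; 384x512 float32, m along the optical axis (not along the pixel's ray), 0 where there is no reading.
- calibration(name): a dict with "intrinsics" (3x3 intrinsics, pixels), "R" (3x3) and "t" (3): a world point X has camera coordinates R X + t. Camera axes: x right, y down, z forward; pixel columns grow to the right and rows downward; lengths in m; the calibration is good to about 2 mm. A picture is of the moment at which its call begins: read the wrist's pose just before it. calibration takes no time and is no camera call; for the wrist camera it gives the pose at the moment of the call.
- job_done(): hands the job in; it is judged then, once.
The state is a dict: "t": time; "q": joint angles; "qd": joint speeds; "joint_efforts": joint torques, N m; "eef_pos": TCP position; "ee_rot": TCP orientation; "force": force on the tool from outside, world axes, zero at the start; "moment": the same for the moment, N m; "width": finger opening in m; "gripper_force": force on a finger pad.
Only numpy, scipy, OpenCV 4.12 (cv2) and the standard library are available. Lean on these libraries where they do the work, as an engineer would, in place of code of your own. Each camera call takes 0.05 s, during which the arm holds its last target. There are 200 camera calls.

## Task

Dry the freshly washed brass bars: slide the blower's fader fully back to off (towards the robot) and the dryer's tray by its black grip fully out to its end away from the blower, and there stack all the bars on it crosswise, two to a layer centred over the tray's drawn lines, the first pair parallel to the track and each layer at right angles to the one below (a leftover bar lies alone on top, over one of the lines). Then, with the air still off, slide the loaded tray in until its yellow pointer is level with the green clip, and last slide the fader up until its white line is level with the red clip. Leave the steel die blank and the bur pot where they are.

Things in the scene. Friction and masses are not known exactly. Their poses are not given: they have to be found in the camera images.
- dryer: Bench dryer, fixed: a grey base plate 250 x 320 x 12 mm carrying a slide track along its y axis, and at its -y end a white blower housing 200 x 110 mm, 75 mm high, centre 215 mm to -y of the origin. Origin: on the bench, under the middle of the tray's travel; x points away from the robot, y away from the blower, z up.
- tray (a joint): Slide of the aluminium tray, m: 0 = fully out, at the loading end farthest from the blower; grows to 0.14 as the tray nears the blower (moves to the dryer's -y).
- tray_center (a point): Middle of the tray's top face, 32 mm above the bench, moving with the tray; axes as the dryer's. The tray is a flat square 160 x 160 mm plate, 10 mm thick, with no rim. Four black lines drawn on it, two along x and two along y, each 33 mm from the middle, show where bars go.
- tray_grip (a point): Middle of the top of the tray's black upright grip, a post 20 mm (x) by 24 mm (y) that stands 46 mm high above the tray's top face (top 78 mm above the bench), 110 mm to -x of the tray's middle. Axes as the dryer's.
- tray_pointer (a point): Tip of the yellow pointer on the tray's far (+x) edge, in line with the tray's middle; moves with the tray.
- dock_clip: Green clip 12 x 6 (y) x 20 mm high, fixed on the base plate's far edge: the tray's drying position is where the yellow pointer is level with it along the track (y). Origin: centre of its underside; axes as the dryer's.
- fader (a joint): Air fader on top of the blower housing, m: 0 = off, at the end nearest the robot; slides to the dryer's +x, up to 0.10.
- fader_top (a point): Middle of the top of the fader's black cap, 20 mm (x, along its track) by 26 mm (y) by 36 mm high, with a white line across its top; the cap's foot is 75 mm above the bench. Axes as the dryer's.
- fader_clip: Red clip 6 (x) x 12 x 12 mm high on the blower housing beside the fader's track: the fader's setting is where the cap's white line is level with it along the track (x). Origin: centre of its underside; axes as the dryer's.
- mat: Fixed blue drip mat 310 x 280 x 4 mm on which the bars lie at first. Origin: centre of its underside.
- die_blank: Loose steel die blank, a disc of 64 mm diameter and 50 mm height; to be left alone. Origin: centre of its underside.
- bur_pot: Loose dark steel pot for burs, 60 mm wide and 60 mm high; to be left alone. Origin: centre of its underside.
- bar1: Loose engraved brass bar, 115 (x) x 20 (y) x 12 (z) mm, 0.18 kg, origin at its middle. All bars are alike; from start to start 4 to 6 of bar1 to bar6 are there.
- bar2: Loose engraved brass bar, 115 (x) x 20 (y) x 12 (z) mm, 0.18 kg, origin at its middle. All bars are alike; from start to start 4 to 6 of bar1 to bar6 are there.
- bar3: Loose engraved brass bar, 115 (x) x 20 (y) x 12 (z) mm, 0.18 kg, origin at its middle. All bars are alike; from start to start 4 to 6 of bar1 to bar6 are there.
- bar4: Loose engraved brass bar, 115 (x) x 20 (y) x 12 (z) mm, 0.18 kg, origin at its middle. All bars are alike; from start to start 4 to 6 of bar1 to bar6 are there.
- bar5: Loose engraved brass bar, 115 (x) x 20 (y) x 12 (z) mm, 0.18 kg, origin at its middle. All bars are alike; from start to start 4 to 6 of bar1 to bar6 are there.
- bar6: Loose engraved brass bar, 115 (x) x 20 (y) x 12 (z) mm, 0.18 kg, origin at its middle. All bars are alike; from start to start 4 to 6 of bar1 to bar6 are there.
There are look-alikes about, which are no part of the job. What is shaped like the bar6 but orange or pink is not meant.

How it is judged:
By the outcome, as a careful person would: the job done as asked, in the order asked, and still so for the second after the job is handed in, with the robot touching nothing.
Of bar1, bar2, bar3, bar4, bar5, bar6 only 4 to 6 are there at a start; the rules pass over those that are not, and their reading is None.
At some moment in a run one of bar1, bar2, bar3, bar4, bar5, bar6 may be knocked a few centimetres aside while the robot is not near it.
Once in a run the grip may slacken for a moment while it holds something.
It also fails if it takes over 210 s, if anything falls off the work surface, if the arm or the gripper's body presses on something with over 40 N, if the wrist force passes 120 N, or if a joint passes its speed limit or range.

## Working session

There is one attempt and no reset: what is moved stays moved. The work goes in short steps, Python scripts to look and compute and a tool call to move; the robot and the scene stay as the last step left them, time stands still between calls to the robot, and variables do not carry over. Pictures are saved under pics/ and viewed, at most 14 in all, crops included, and the job is handed in when it is done.

Besides the shell and the picture viewer there is one more tool, called by a JSON object that holds its "op" and its "data", one argument or row to a line. servo_tool: Moves the arm, as the interface text tells. Its arguments: {"type":"object","properties":{"moves":{"type":"array","items":{"type":"object","properties":{"jaw":{"type":"number"},"dx":{"type":"number"},"dy":{"type":"number"},"dz":{"type":"number"},"roll":{"type":"number"}}}},"newtons":{"type":"number"}},"required":["moves"]}

```bash
mkdir -p pics; cat > h.py <<'E'
from station import *
import numpy as np, cv2
def grab(name,save=None):
    c=calibration(name); p,d=grab_frame(name)
    if save: cv2.imwrite('pics/'+save+'.png',p[:,:,::-1])
    return p,d,c
def pts(d,c):
    K=np.array(c['intrinsics']);R=np.array(c['R']);t=np.array(c['t'])
    v,u=np.mgrid[:d.shape[0],:d.shape[1]]
    X=np.stack([(u-K[0,2])/K[0,0]*d,(v-K[1,2])/K[1,1]*d,d],-1)
    return (X-t)@R
def proj(c,X):
    x=np.array(c['R'])@np.array(X)+np.array(c['t']); x=np.array(c['intrinsics'])@x
    return x[:2]/x[2]
E
python3 - <<'E'
from h import *
import pickle
o={}
for n in ['scene','top']:
    p,d,c=grab(n,n+'0'); o[n]=(p,d,c)
    print(n,(-np.array(c['R']).T@np.array(c['t'])).round(3))
pickle.dump(o,open('f0.pkl','wb'))
a=np.hstack([cv2.imread('pics/top0.png')])
print(get_state())
E
```

```text
scene [1.175 0.242 0.962]
top [0.326 0.068 1.635]
{'t': 0.1, 'q': array([-9.79908964e-01,  3.59296315e-01,  1.11875520e-02, -3.27664575e-04,
       -1.22411135e+00, -2.88103542e-01]), 'qd': array([-0.0008646 , -0.00107672,  0.00164148,  0.00163765,  0.00017068,
        0.00037388]), 'joint_efforts': array([-3.51215691e-03, -5.84161448e+01,  2.93750560e+01,  7.01547593e+00,
        1.01445973e-02, -4.00712236e-05]), 'eef_pos': array([ 0.20112884, -0.6438906 ,  0.22574133]), 'ee_rot': array([ 3.14014002e+00, -1.09234645e-04, -2.83892031e+00]), 'force': array([ 0.47903747, -0.81844098, -0.25789594]), 'moment': array([ 0.04246603,  0.0008809 , -0.02285967]), 'gripper_force': 0.0, 'width': 0.08760030028415365}
```

View pics/top0.png

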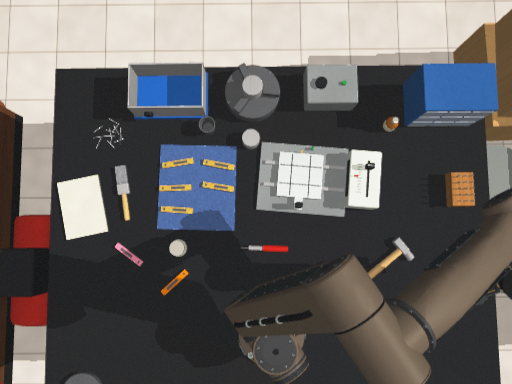

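View pics/scene0.png

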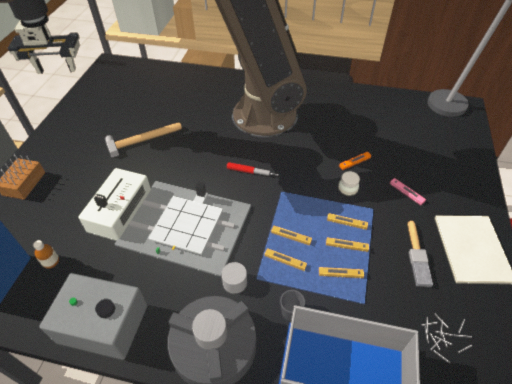

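The top view shows five yellow bars on the blue mat: (178,162), (218,164), (175,187), (217,187), (177,210). The dryer is at (303,180), with the blower on its right, the fader cap at (370,166) and the tray grip at (298,204). Candidates that could be mistaken: the orange bar at (175,282), the pink one at (129,254), and the orange block at (461,189), all off the mat and all to be left alone. I choose the five yellow ones.

```bash
cat >> h.py <<'E'
def bars(p,d,c,amin=25,zr=(0.0,0.12)):
    h=cv2.cvtColor(p,cv2.COLOR_RGB2HSV); X=pts(d,c)
    m=((h[...,0]>=18)&(h[...,0]<=32)&(h[...,1]>110)&(h[...,2]>90)&(d>0)).astype(np.uint8)
    m=cv2.morphologyEx(m,cv2.MORPH_CLOSE,np.ones((5,5)))
    n,l,s,cc=cv2.connectedComponentsWithStats(m); out=[]
    for i in range(1,n):
        if s[i,4]<amin: continue
        q=X[(l==i)&(d>0)]; z=np.median(q[:,2])
        if not zr[0]<z<zr[1]: continue
        q=q[abs(q[:,2]-z)<.006]
        r=cv2.minAreaRect(q[:,:2].astype(np.float32))
        b=cv2.boxPoints(r); e=[b[1]-b[0],b[2]-b[1]]; e=max(e,key=np.linalg.norm)
        a=np.degrees(np.arctan2(e[1],e[0]))%180
        out.append((*np.round(r[0],4),round(float(z),4),round(a,1),np.round(sorted(r[1]),3).tolist(),cc[i].round().tolist()))
    return out
E
python3 - <<'E'
from h import *
import pickle
o=pickle.load(open('f0.pkl','rb'))
for n in o:
    print(n); [print(b) for b in bars(*o[n])]
p,d,c=o['top']; X=pts(d,c)
for nm,(u,v) in dict(grip=(298,204),cap=(370,166),tray=(300,165),base=(335,205),base_l=(262,205),housing=(365,200),mat=(198,175),die=(251,138),pot=(207,125),cyl=(178,248)).items(): print(nm,X[v,u].round(3))
# dryer plate edges: grey pixels
z=X[...,2]
m=((z>.06)&(z<.085)&(X[...,1]<-.1)).astype(np.uint8);m[:, :345]=0;m[:140]=0;m[215:]=0;m[:,385:]=0
q=X[m>0];print('housing',cv2.minAreaRect(q[:,:2].astype(np.float32)))
m=(z>.024)&(z<.042);m[:140]=0;m[220:]=0;m[:,:255]=0;m[:,345:]=0
q=X[m];print('tray',len(q),cv2.minAreaRect(q[:,:2].astype(np.float32)))
P,D,C=o['scene']
a=cv2.resize(P[165:275,75:255],(800,489),interpolation=cv2.INTER_CUBIC);cv2.imwrite('pics/s_cr.png',a[:,:,::-1])
E
```

```text
scene
(np.float64(-0.4111), np.float64(0.3023), 0.1195, np.float32(92.2), [0.02, 0.102], [357.0, 32.0])
(np.float64(-0.4086), np.float64(0.1138), 0.0788, np.float32(94.7), [0.018, 0.05], [311.0, 39.0])
(np.float64(-0.4094), np.float64(-0.3328), 0.0771, np.float32(91.3), [0.009, 0.033], [210.0, 30.0])
(np.float64(-0.4113), np.float64(0.3771), 0.1015, np.float32(88.0), [0.01, 0.022], [379.0, 42.0])
(np.float64(0.2539), np.float64(-0.4132), 0.0234, np.float32(129.9), [0.013, 0.074], [132.0, 138.0])
(np.float64(0.4397), np.float64(0.3354), 0.0147, np.float32(86.7), [0.023, 0.114], [347.0, 221.0])
(np.float64(0.4513), np.float64(0.5177), 0.017, np.float32(8.0), [0.014, 0.092], [413.0, 234.0])
(np.float64(0.5222), np.float64(0.1863), 0.015, np.float32(80.3), [0.021, 0.113], [291.0, 235.0])
(np.float64(0.5196), np.float64(0.3411), 0.015, np.float32(93.3), [0.025, 0.115], [347.0, 244.0])
(np.float64(0.603), np.float64(0.1837), 0.0152, np.float32(78.9), [0.02, 0.113], [285.0, 259.0])
(np.float64(0.6102), np.float64(0.3324), 0.0151, np.float32(99.6), [0.021, 0.114], [341.0, 272.0])
top
(np.flo
[... 479 characters left out ...]
.0])
(np.float64(0.4369), np.float64(0.3353), 0.0143, np.float32(85.7), [0.018, 0.114], [177.0, 210.0])
(np.float64(0.2499), np.float64(-0.4217), 0.023, np.float32(122.6), [0.016, 0.099], [390.0, 260.0])
grip [ 0.448 -0.096  0.079]
cap [ 0.574 -0.342  0.107]
tray [ 0.592 -0.111  0.032]
base [ 0.448 -0.235  0.015]
base_l [0.451 0.027 0.009]
housing [ 0.46  -0.328  0.077]
mat [0.564 0.259 0.004]
die [0.69  0.064 0.041]
pot [0.749 0.226 0.005]
cyl [0.3   0.324 0.044]
housing ((0.5353422164916992, -0.32874399423599243), (0.11392532289028168, 0.2016378790140152), 84.04480743408203)
tray 1968 ((0.5689157247543335, -0.08938445150852203), (0.3372589945793152, 0.2249816507101059), 54.813507080078125)
```

View pics/s_cr.png

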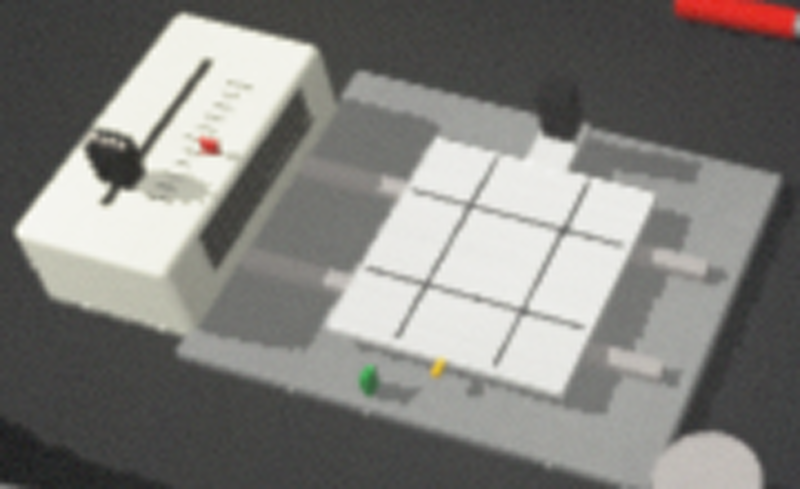

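Crop of the dryer: fader cap at (113,158), red clip at (208,146), green clip at (368,380), yellow pointer at (438,367), and the black grip at (560,108), with the tray about mid-travel. Next I move above the dryer for a close view.

{"op": "servo_tool", "data": {
  "moves": [
    {"dx": 0.039,"dy": 0.044,"dz": 0.012,"roll": 7.4,"jaw": 0.6},
    {"dx": 0.039,"dy": 0.044,"dz": 0.012,"roll": 7.4,"jaw": 0.6},
    {"dx": 0.039,"dy": 0.044,"dz": 0.012,"roll": 7.4,"jaw": 0.6},
    {"dx": 0.039,"dy": 0.044,"dz": 0.012,"roll": 7.4,"jaw": 0.6},
    {"dx": 0.039,"dy": 0.044,"dz": 0.012,"roll": 7.4,"jaw": 0.6},
    {"dx": 0.039,"dy": 0.044,"dz": 0.012,"roll": 7.4,"jaw": 0.6},
    {"dx": 0.039,"dy": 0.044,"dz": 0.012,"roll": 7.4,"jaw": 0.6},
    {"dx": 0.039,"dy": 0.044,"dz": 0.012,"roll": 7.4,"jaw": 0.6},
    {"dx": 0.037,"dy": 0.042,"dz": 0.012,"roll": 7.4,"jaw": 0.6},
    {"dx": 0,"dy": 0,"dz": 0,"roll": 0,"jaw": 0.6}
  ]
}}

```text
t: 1.35
eef_pos: [0.5526, -0.2475, 0.3345]
ee_rot: [-3.141, 0.0, -1.671]
force: [0.2, 0.4, -0.1]
width: 0.0528
gripper_force: 0.0
```

```bash
python3 - <<'E'
from h import *
import pickle
p,d,c=grab('wrist','w1'); pickle.dump((p,d,c),open('w1.pkl','wb'))
print('cam',(-np.array(c['R']).T@np.array(c['t'])).round(3)); s=get_state();print(s['eef_pos'],np.degrees(s['ee_rot']))
E
```

```text
cam [ 0.545 -0.332  0.492]
[ 0.55126972 -0.24866092  0.3340962 ] [ 1.79962269e+02  1.40598406e-02 -9.58970428e+01]
```

View pics/w1.png

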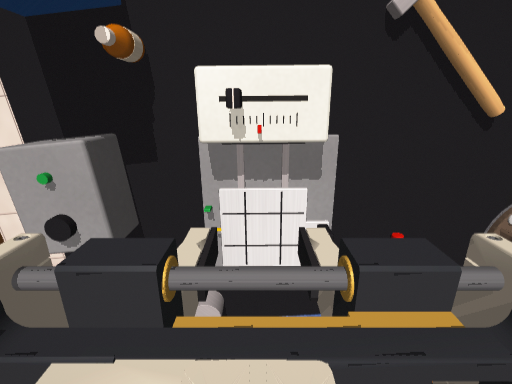

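The wrist view shows the housing with the fader cap at (233,98), the red clip at (260,129), the green clip at (208,209) and the tray lines in the middle.

```bash
cat >> h.py <<'E'
def blob(p,X,m,box,zr=(-1,1)):
    mm=np.zeros_like(m);u0,v0,u1,v1=box;mm[v0:v1,u0:u1]=m[v0:v1,u0:u1]
    mm&=(X[...,2]>zr[0])&(X[...,2]<zr[1]); return X[mm]
def rect(q):
    r=cv2.minAreaRect(q[:,:2].astype(np.float32)); return np.round(r[0],4),np.round(r[1],4),round(r[2],2),q[:,2].max().round(4),len(q)
E
python3 - <<'E'
from h import *
import pickle
p,d,c=pickle.load(open('w1.pkl','rb')); X=pts(d,c); h=cv2.cvtColor(p,cv2.COLOR_RGB2HSV)
H,S,V=[h[...,i].astype(int) for i in range(3)]
one=np.ones_like(H,bool)
print('housing',rect(blob(p,X,(V>150)&(S<60)|True,(185,55,345,145),(.066,.085))))
print('cap top',rect(blob(p,X,one,(215,80,255,115),(.104,.12))))
print('red',rect(blob(p,X,(S>120)&((H<8)|(H>172)),(250,120,270,140))),blob(p,X,(S>120)&((H<8)|(H>172)),(250,120,270,140)).mean(0))
q=blob(p,X,(S>100)&(H>45)&(H<80),(195,195,220,225));print('green',rect(q),q.mean(0))
q=blob(p,X,(S>100)&(H>18)&(H<35),(195,215,225,245));print('yellow',len(q),q.mean(0) if len(q) else '')
q=blob(p,X,one,(215,180,310,240),(.028,.037));print('traypart',rect(q))
q=blob(p,X,one,(195,140,345,240),(.008,.0155));print('base',rect(q))
# white line on cap
w=blob(p,X,(V>150),(222,86,246,110),(.10,.12));print('white',len(w),w.mean(0) if len(w) else '')
o=pickle.load(open('f0.pkl','rb'))
for n,b in (('top',(290,192,306,212)),('scene',(193,180,209,200))):
    P,D,C=o[n];XX=pts(D,C);print(n,'grip',rect(blob(P,XX,np.ones(D.shape,bool),b,(.07,.085))))
cr=cv2.resize(p[60:240,185:345],(640,720))[:600];cv2.imwrite('pics/w1c.png',cr[:,:,::-1])
E
```

```text
housing (array([ 0.5368, -0.3292]), array([0.112 , 0.2003]), 84.95, np.float64(0.0849), 10081)
cap top (array([ 0.577 , -0.3438]), array([0.0254, 0.02  ]), 84.39, np.float64(0.1136), 305)
red (array([ 0.5443, -0.3119]), array([0.0394, 0.0046]), 86.21, np.float64(0.492), 28) [ 0.54565569 -0.29947665  0.1006946 ]
green (array([ 0.5999, -0.2404]), array([0.2124, 0.0122]), 55.83, np.float64(0.492), 42) [ 0.65220232 -0.163423    0.03683035]
yellow 12 [ 0.6397354  -0.11791239  0.03017008]
traypart (array([ 0.554 , -0.1386]), array([0.1019, 0.1731]), 84.96, np.float64(0.0342), 4355)
base (array([ 0.5407, -0.1752]), array([0.1951, 0.2499]), 84.76, np.float64(0.0152), 7006)
white 42 [ 0.57702684 -0.34379995  0.11162087]
top grip (array([ 0.4463, -0.0995]), array([0.018 , 0.0214]), 0.33, np.float64(0.0822), 36)
scene grip (array([ 0.4507, -0.0994]), array([0.0246, 0.0206]), 85.16, np.float64(0.0809), 52)
```

View pics/w1c.png

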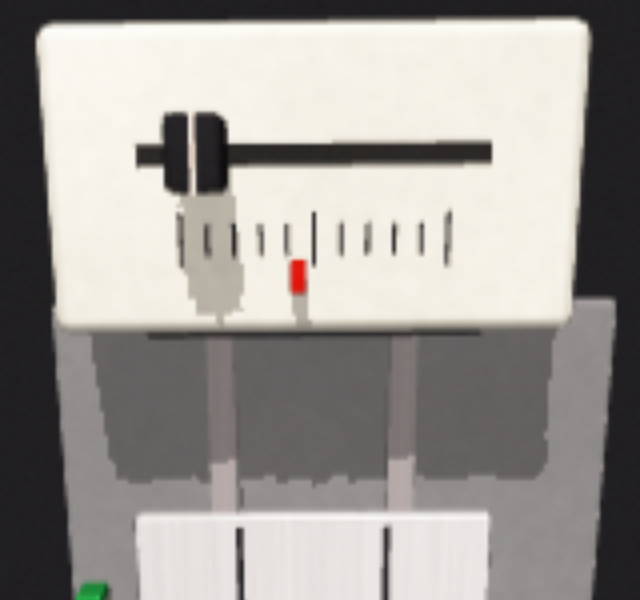

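{"op": "servo_tool", "data": {
  "moves": [
    {"dx": 0.013,"dy": -0.048,"dz": 0,"roll": 0.8,"jaw": 0.6},
    {"dx": 0.0127,"dy": -0.0471,"dz": -0.02,"jaw": 0.6},
    {"dz": -0.056,"jaw": 0.6},
    {"dz": -0.056,"jaw": 0.6},
    {"dz": -0.056,"jaw": 0.6},
    {"dz": -0.056,"jaw": 0.6},
    {"jaw": 0.6},
    {"jaw": 0},
    {"jaw": 0},
    {"jaw": 0}
  ],
  "newtons": 12
}}

```text
$.moves[1]: bad value
```

```bash
python3 - <<'E'
from h import *
import pickle
p,d,c=pickle.load(open('w1.pkl','rb')); X=pts(d,c); h=cv2.cvtColor(p,cv2.COLOR_RGB2HSV)
H,S,V=[h[...,i].astype(int) for i in range(3)]
a=np.radians(-5.05);R=np.array([[np.cos(a),np.sin(a)],[-np.sin(a),np.cos(a)]]);O=np.array([.5557,-.1150])
L=lambda q:(R@(np.array(q)[:2]-O)).round(4)
for n,m,b in (('red',(S>120)&((H<8)|(H>172)),(250,120,270,140)),('green',(S>100)&(H>45)&(H<80),(200,200,220,225)),('yel',(S>100)&(H>18)&(H<35),(195,215,225,245))):
    q=blob(p,X,m,b,(0,.15));q=q[abs(q[:,1]-np.median(q[:,1]))<.02];print(n,len(q),L(np.median(q,0)),L((q.max(0)+q.min(0))/2),q[:,2].max())
for q in ((.577,-.3438),(.4463,-.0995),(.4507,-.0994)): print(L(q))
# lines on tray along x of dryer
print(get_state()['eef_pos'],get_state()['ee_rot'])
E
```

```text
red 27 [ 0.0062 -0.1833] [ 0.0059 -0.1833] 0.08851190207966311
green 41 [ 0.1026 -0.0361] [ 0.1047 -0.0344] 0.0319060715958064
yel 12 [0.0839 0.004 ] [0.084  0.0047] 0.03241877242576033
[ 0.0414 -0.226 ]
[-0.1103  0.0058]
[-0.106   0.0063]
[ 0.55126972 -0.24866092  0.3340962 ] [ 3.14093412e+00  2.45390511e-04 -1.67371914e+00]
```

{"op": "servo_tool", "data": {
  "moves": [
    {"dx": 0.013,"dy": -0.048,"dz": 0,"roll": 0.8,"jaw": 0.6},
    {"dx": 0.013,"dy": -0.047,"dz": -0.02,"roll": 0,"jaw": 0.6},
    {"dx": 0,"dy": 0,"dz": -0.056,"roll": 0,"jaw": 0.6},
    {"dx": 0,"dy": 0,"dz": -0.056,"roll": 0,"jaw": 0.6},
    {"dx": 0,"dy": 0,"dz": -0.056,"roll": 0,"jaw": 0.6},
    {"dx": 0,"dy": 0,"dz": -0.056,"roll": 0,"jaw": 0.6},
    {"dx": 0,"dy": 0,"dz": 0,"roll": 0,"jaw": 0.6},
    {"dx": 0,"dy": 0,"dz": 0,"roll": 0,"jaw": 0},
    {"dx": 0,"dy": 0,"dz": 0,"roll": 0,"jaw": 0},
    {"dx": 0,"dy": 0,"dz": 0,"roll": 0,"jaw": 0}
  ],
  "newtons": 12
}}

```text
t: 2.65
eef_pos: [0.5773, -0.3456, 0.0928]
ee_rot: [-3.138, -0.001, -1.662]
force: [0.2, -0.1, -0.6]
width: 0.0279
gripper_force: 0.0
```

{"op": "servo_tool", "data": {
  "moves": [
    {"dx": 0,"dy": 0,"dz": 0,"roll": 0,"jaw": 0},
    {"dx": 0,"dy": 0,"dz": 0,"roll": 0,"jaw": 0},
    {"dx": -0.019,"dy": 0.0017,"dz": 0,"roll": 0,"jaw": 0},
    {"dx": -0.019,"dy": 0.0017,"dz": 0,"roll": 0,"jaw": 0},
    {"dx": -0.019,"dy": 0.0017,"dz": 0,"roll": 0,"jaw": 0},
    {"dx": -0.019,"dy": 0.0017,"dz": 0,"roll": 0,"jaw": 0},
    {"dx": -0.0135,"dy": 0.0012,"dz": 0,"roll": 0,"jaw": 0},
    {"dx": -0.005,"dy": 0.0004,"dz": 0,"roll": 0,"jaw": 0},
    {"dx": 0,"dy": 0,"dz": 0,"roll": 0,"jaw": 0},
    {"dx": 0,"dy": 0,"dz": 0,"roll": 0,"jaw": 0}
  ]
}}

```text
t: 3.9
eef_pos: [0.4853, -0.3371, 0.0919]
ee_rot: [-3.135, -0.001, -1.661]
force: [7.8, 2.5, 2.0]
width: 0.0201
gripper_force: 12.0
```

{"op": "servo_tool", "data": {
  "moves": [
    {"dx": 0,"dy": 0,"dz": 0,"roll": 0,"jaw": 0.6},
    {"dx": 0,"dy": 0,"dz": 0,"roll": 0,"jaw": 0.6},
    {"dx": 0,"dy": 0,"dz": 0.05,"roll": 0,"jaw": 0.6},
    {"dx": 0,"dy": 0,"dz": 0.05,"roll": 0,"jaw": 0.6},
    {"dx": -0.006,"dy": 0.04,"dz": 0,"roll": 10,"jaw": 0.6},
    {"dx": -0.006,"dy": 0.04,"dz": 0,"roll": 10,"jaw": 0.6},
    {"dx": -0.006,"dy": 0.04,"dz": 0,"roll": 10,"jaw": 0.6},
    {"dx": -0.006,"dy": 0.04,"dz": 0,"roll": 10,"jaw": 0.6},
    {"dx": -0.006,"dy": 0.04,"dz": 0,"roll": 10,"jaw": 0.6},
    {"dx": -0.006,"dy": 0.037,"dz": 0,"roll": 10,"jaw": 0.6}
  ]
}}

```text
t: 5.15
eef_pos: [0.4447, -0.0989, 0.1903]
ee_rot: [3.141, 0.001, -0.61]
force: [1.0, 0.2, 0.7]
width: 0.0526
gripper_force: 0.0
```

{"op": "servo_tool", "data": {
  "moves": [
    {"dx": 0,"dy": 0,"dz": 0,"roll": 10,"jaw": 0.6},
    {"dx": 0,"dy": 0,"dz": 0,"roll": 10,"jaw": 0.6},
    {"dx": 0,"dy": 0,"dz": 0,"roll": 10,"jaw": 0.6},
    {"dx": 0,"dy": 0,"dz": -0.03,"roll": 0,"jaw": 0.6},
    {"dx": 0,"dy": 0,"dz": 0,"roll": 0,"jaw": 0.6},
    {"dx": 0,"dy": 0,"dz": 0,"roll": 0,"jaw": 0.6},
    {"dx": 0,"dy": 0,"dz": 0,"roll": 0,"jaw": 0.6},
    {"dx": 0,"dy": 0,"dz": 0,"roll": 0,"jaw": 0.6},
    {"dx": 0,"dy": 0,"dz": 0,"roll": 0,"jaw": 0.6},
    {"dx": 0,"dy": 0,"dz": 0,"roll": 0,"jaw": 0.6}
  ]
}}

```text
t: 6.4
eef_pos: [0.4458, -0.0999, 0.1607]
ee_rot: [-3.142, -0.0, -0.092]
force: [0.4, -0.1, -0.2]
width: 0.0526
gripper_force: 0.0
```

```bash
python3 - <<'E'
from h import *
import pickle
p,d,c=grab('top'); X=pts(d,c)
print('grip',rect(blob(p,X,np.ones(d.shape,bool),(288,190,308,214),(.07,.085))))
p,d,c=grab('scene'); X=pts(d,c)
print('cap',rect(blob(p,X,np.ones(d.shape,bool),(85,165,160,220),(.1,.12))))
for b in bars(p,d,c): print(b)
p,d,c=grab('wrist','w2');X=pts(d,c);pickle.dump((p,d,c),open('w2.pkl','wb'))
print(get_state()['eef_pos'],get_state()['ee_rot'])
E
```

```text
Traceback (most recent call last):
  File "h.py", line 34, in rect
    r=cv2.minAreaRect(q[:,:2].astype(np.float32)); return np.round(r[0],4),np.round(r[1],4),round(r[2],2),q[:,2].max().round(4),len(q)
                                                                                                          ~~~~~~~~~~^^
ValueError: zero-size array to reduction operation maximum which has no identity
```

```bash
python3 - <<'E'
from h import *
p,d,c=grab('scene'); X=pts(d,c)
q=blob(p,X,np.ones(d.shape,bool),(85,165,160,220),(.1,.12))
if len(q): print('cap',rect(q))
q=blob(p,X,np.ones(d.shape,bool),(190,175,212,202),(.068,.085))
if len(q): print('grip',rect(q))
for b in bars(p,d,c): print(b)
E
```

```text
cap (array([ 0.4885, -0.3347]), array([0.0271, 0.0213]), 85.6, np.float64(0.1146), 70)
grip (array([ 0.4485, -0.0987]), array([0.0222, 0.0221]), 0.59, np.float64(0.0815), 56)
(np.float64(-0.4077), np.float64(0.2438), 0.0684, np.float32(92.8), [0.015, 0.057], [342.0, 47.0])
(np.float64(0.2458), np.float64(-0.4033), 0.0232, np.float32(127.4), [0.018, 0.127], [134.0, 138.0])
(np.float64(0.44), np.float64(0.3352), 0.0147, np.float32(86.2), [0.022, 0.112], [348.0, 221.0])
(np.float64(0.5221), np.float64(0.1865), 0.015, np.float32(80.9), [0.021, 0.113], [291.0, 235.0])
(np.float64(0.519), np.float64(0.3408), 0.0151, np.float32(90.9), [0.021, 0.114], [347.0, 244.0])
(np.float64(0.6027), np.float64(0.1835), 0.0152, np.float32(78.4), [0.021, 0.112], [285.0, 259.0])
(np.float64(0.6107), np.float64(0.3324), 0.0151, np.float32(100.4), [0.023, 0.114], [341.0, 272.0])
```

{"op": "servo_tool", "data": {
  "moves": [
    {"dx": 0.0015,"dy": 0,"dz": -0.037,"roll": 0,"jaw": 0.6},
    {"dx": 0,"dy": 0,"dz": -0.037,"roll": 0,"jaw": 0.6},
    {"dx": 0,"dy": 0,"dz": -0.035,"roll": 0,"jaw": 0.6},
    {"dx": 0,"dy": 0,"dz": 0,"roll": 0,"jaw": 0},
    {"dx": 0,"dy": 0,"dz": 0,"roll": 0,"jaw": 0},
    {"dx": 0,"dy": 0,"dz": 0,"roll": 0,"jaw": 0},
    {"dx": 0,"dy": 0,"dz": 0,"roll": 0,"jaw": 0},
    {"dx": 0,"dy": 0,"dz": 0,"roll": 0,"jaw": 0},
    {"dx": 0,"dy": 0,"dz": 0,"roll": 0,"jaw": 0},
    {"dx": 0,"dy": 0,"dz": 0,"roll": 0,"jaw": 0}
  ],
  "newtons": 15
}}

```text
t: 7.75
eef_pos: [0.4484, -0.0996, 0.0529]
ee_rot: [-3.141, -0.003, -0.091]
force: [-0.6, 0.4, 8.0]
width: 0.0239
gripper_force: 15.0
```

{"op": "servo_tool", "data": {
  "moves": [
    {"dx": 0.0013,"dy": 0.0145,"dz": 0,"roll": 0,"jaw": 0},
    {"dx": 0.0013,"dy": 0.0145,"dz": 0,"roll": 0,"jaw": 0},
    {"dx": 0.0013,"dy": 0.0145,"dz": 0,"roll": 0,"jaw": 0},
    {"dx": 0.0013,"dy": 0.0145,"dz": 0,"roll": 0,"jaw": 0},
    {"dx": 0.0004,"dy": 0.0055,"dz": 0,"roll": 0,"jaw": 0},
    {"dx": 0.0003,"dy": 0.004,"dz": 0,"roll": 0,"jaw": 0},
    {"dx": 0,"dy": 0,"dz": 0,"roll": 0,"jaw": 0},
    {"dx": 0,"dy": 0,"dz": 0,"roll": 0,"jaw": 0},
    {"dx": 0,"dy": 0,"dz": 0,"roll": 0,"jaw": 0},
    {"dx": 0,"dy": 0,"dz": 0,"roll": 0,"jaw": 0}
  ]
}}

```text
t: 9.0
eef_pos: [0.454, -0.0356, 0.0528]
ee_rot: [3.137, -0.001, -0.09]
force: [8.8, -28.2, 2.3]
width: 0.0243
gripper_force: 15.0
```

{"op": "servo_tool", "data": {
  "moves": [
    {"dx": 0,"dy": 0,"dz": 0,"roll": 0,"jaw": 0.6},
    {"dx": 0,"dy": 0,"dz": 0,"roll": 0,"jaw": 0.6},
    {"dx": 0,"dy": 0,"dz": 0.05,"roll": 0,"jaw": 0.6},
    {"dx": 0,"dy": 0,"dz": 0.05,"roll": 0,"jaw": 0.6},
    {"dx": 0,"dy": 0,"dz": 0.05,"roll": 0,"jaw": 0.6},
    {"dx": 0.0066,"dy": 0.022,"dz": 0,"roll": -9.4,"jaw": 0.6},
    {"dx": 0.0066,"dy": 0.022,"dz": 0,"roll": -9.4,"jaw": 0.5},
    {"dx": 0.0066,"dy": 0.022,"dz": 0,"roll": -9.4,"jaw": 0.5},
    {"dx": 0.0066,"dy": 0.022,"dz": 0,"roll": -9.4,"jaw": 0.5},
    {"dx": 0.0066,"dy": 0.022,"dz": 0,"roll": -9.4,"jaw": 0.5}
  ]
}}

```text
t: 10.25
eef_pos: [0.4861, 0.0788, 0.2018]
ee_rot: [-3.141, 0.0, -0.917]
force: [0.3, 0.4, 0.0]
width: 0.0437
gripper_force: 0.0
```

```bash
python3 - <<'E'
from h import *
import pickle
o={}
for n in ('top','scene','wrist'):
    p,d,c=grab(n,n+'3');o[n]=(p,d,c);print(n)
    for b in bars(p,d,c): 
        if b[0]>.4 and b[4][1]>.06: print(b)
pickle.dump(o,open('f3.pkl','wb'))
cv2.imwrite('pics/m3.png',np.hstack([cv2.imread('pics/scene3.png')[150:310,60:260],cv2.imread('pics/top3.png')[110:270,200:400]]).repeat(2,0).repeat(2,1))
E
```

```text
top
(np.float64(0.6073), np.float64(0.3335), 0.0144, np.float32(100.0), [0.019, 0.113], [177.0, 163.0])
(np.float64(0.604), np.float64(0.2065), 0.0136, np.float32(75.8), [0.021, 0.068], [211.0, 163.0])
(np.float64(0.5156), np.float64(0.3539), 0.0145, np.float32(92.1), [0.018, 0.092], [170.0, 188.0])
scene
(np.float64(0.4395), np.float64(0.3351), 0.0145, np.float32(86.0), [0.021, 0.112], [348.0, 221.0])
(np.float64(0.5225), np.float64(0.1864), 0.0151, np.float32(80.7), [0.021, 0.113], [291.0, 235.0])
(np.float64(0.5195), np.float64(0.3409), 0.0148, np.float32(90.0), [0.022, 0.114], [347.0, 244.0])
(np.float64(0.6032), np.float64(0.1834), 0.015, np.float32(78.2), [0.021, 0.113], [285.0, 259.0])
(np.float64(0.6102), np.float64(0.3323), 0.0152, np.float32(99.0), [0.021, 0.114], [341.0, 272.0])
wrist
(np.float64(0.6004), np.float64(0.1837), 0.0153, np.float32(78.5), [0.02, 0.115], [143.0, 181.0])
(np.float64(0.5197), np.float64(0.1848), 0.0153, np.float32(80.6), [0.02, 0.113], [195.0, 213.0])
(np.float64(0.6117), np.float64(0.3087), 0.0149, np.float32(98.3), [0.02, 0.067], [94.0, 235.0])
```

View pics/m3.png

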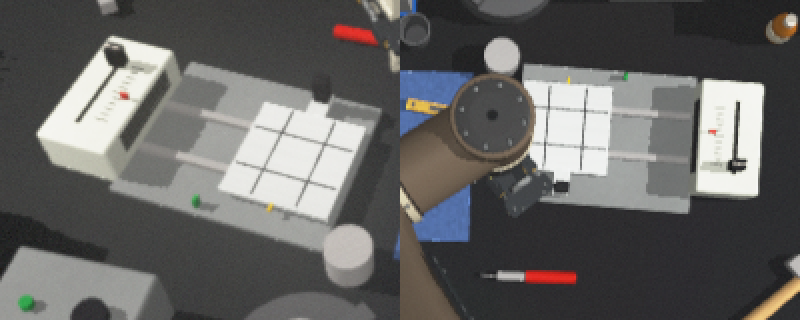

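{"op": "servo_tool", "data": {
  "moves": [
    {"dx": 0.0068,"dy": 0.0216,"dz": 0,"roll": -9.4,"jaw": 0.5},
    {"dx": 0.0068,"dy": 0.0216,"dz": 0,"roll": -9.4,"jaw": 0.5},
    {"dx": 0.0068,"dy": 0.0216,"dz": 0,"roll": -9.4,"jaw": 0.5},
    {"dx": 0.0068,"dy": 0.0216,"dz": -0.02,"roll": -9.4,"jaw": 0.5},
    {"dx": 0.0068,"dy": 0.0216,"dz": -0.03,"roll": -9.4,"jaw": 0.5},
    {"dx": 0,"dy": 0,"dz": -0.04,"roll": 0,"jaw": 0.5},
    {"dx": 0,"dy": 0,"dz": -0.04,"roll": 0,"jaw": 0.5},
    {"dx": 0,"dy": 0,"dz": -0.04,"roll": 0,"jaw": 0.5},
    {"dx": 0,"dy": 0,"dz": -0.01,"roll": 0,"jaw": 0.5},
    {"dx": 0,"dy": 0,"dz": 0,"roll": 0,"jaw": 0.5}
  ],
  "newtons": 30
}}

```text
t: 11.65
eef_pos: [0.5202, 0.1853, 0.0218]
ee_rot: [3.141, -0.001, -1.731]
force: [0.4, -0.2, 0.6]
width: 0.0438
gripper_force: 0.0
```

```bash
python3 - <<'E'
from h import *
import pickle
o=pickle.load(open('f3.pkl','rb'))
a=np.radians(-5.05);R=np.array([[np.cos(a),np.sin(a)],[-np.sin(a),np.cos(a)]])
p,d,c=o['scene'];X=pts(d,c);h=cv2.cvtColor(p,cv2.COLOR_RGB2HSV)
m=(h[...,2]>165)&(h[...,1]<30)
q=blob(p,X,m,(160,190,260,270),(.026,.038));print('tray scene',rect(q))
# black line centroids in local frame
X2=X[190:270,160:260].reshape(-1,3);g=p[190:270,160:260].reshape(-1,3).max(1).astype(float)
L=(X2[:,:2]-[.5619,-.0452])@R.T
for ax in (0,1):
  for s in (-.033,.033):
    for o2 in (-.05,0,.05):
      k=(abs(L[:,ax]-s)<.012)&(abs(L[:,1-ax]-o2)<.014)&(abs(X2[:,2]-.033)<.008)
      w=np.clip(190-g[k],0,None); print(ax,s,o2,((w*L[k,ax]).sum()/w.sum()).round(4),end='; ')
E
```

```text
tray scene (array([ 0.5538, -0.0457]), array([0.1605, 0.1852]), 84.89, np.float64(0.0379), 2670)
0 -0.033 -0.05 -0.0324; 0 -0.033 0 -0.0307; 0 -0.033 0.05 -0.0308; 0 0.033 -0.05 0.035; 0 0.033 0 0.0352; 0 0.033 0.05 0.0355; 1 -0.033 -0.05 -0.034; 1 -0.033 0 -0.0346; 1 -0.033 0.05 -0.0333; 1 0.033 -0.05 0.032; 1 0.033 0 0.0316; 1 0.033 0.05 0.0319;
```

{"op": "servo_tool", "data": {
  "moves": [
    {"dx": 0,"dy": 0.001,"dz": -0.0138,"roll": 0,"jaw": 0.5},
    {"dx": 0,"dy": 0,"dz": 0,"roll": 0,"jaw": 0},
    {"dx": 0,"dy": 0,"dz": 0,"roll": 0,"jaw": 0},
    {"dx": 0,"dy": 0,"dz": 0,"roll": 0,"jaw": 0},
    {"dx": 0,"dy": 0,"dz": 0,"roll": 0,"jaw": 0},
    {"dx": 0,"dy": 0,"dz": 0,"roll": 0,"jaw": 0},
    {"dx": 0,"dy": 0,"dz": 0.02,"roll": 0,"jaw": 0},
    {"dx": 0,"dy": 0,"dz": 0.04,"roll": 0,"jaw": 0},
    {"dx": 0,"dy": 0,"dz": 0.04,"roll": 0,"jaw": 0},
    {"dx": 0,"dy": 0,"dz": 0,"roll": 4.1,"jaw": 0}
  ]
}}

```text
t: 12.9
eef_pos: [0.5218, 0.1877, 0.1109]
ee_rot: [-3.137, 0.004, -1.659]
force: [0.0, -0.4, -2.7]
width: 0.0196
gripper_force: 30.0
```

{"op": "servo_tool", "data": {
  "moves": [
    {"dx": 0.0015,"dy": -0.046,"dz": 0,"roll": 0,"jaw": 0},
    {"dx": 0.0015,"dy": -0.046,"dz": 0,"roll": 0,"jaw": 0},
    {"dx": 0.0015,"dy": -0.046,"dz": 0,"roll": 0,"jaw": 0},
    {"dx": 0.0015,"dy": -0.046,"dz": 0,"roll": 0,"jaw": 0},
    {"dx": 0.0015,"dy": -0.046,"dz": 0,"roll": 0,"jaw": 0},
    {"dx": 0,"dy": 0,"dz": -0.03,"roll": 0,"jaw": 0},
    {"dx": 0,"dy": 0,"dz": -0.03,"roll": 0,"jaw": 0},
    {"dx": 0,"dy": 0,"dz": 0,"roll": 0,"jaw": 0},
    {"dx": 0,"dy": 0,"dz": 0,"roll": 0,"jaw": 0},
    {"dx": 0,"dy": 0,"dz": 0,"roll": 0,"jaw": 0}
  ]
}}

```text
t: 14.15
eef_pos: [0.5286, -0.043, 0.049]
ee_rot: [-3.14, 0.001, -1.66]
force: [0.4, -0.2, -1.4]
width: 0.0198
gripper_force: 30.0
```

{"op": "servo_tool", "data": {
  "moves": [
    {"dx": 0.0005,"dy": 0.0004,"dz": -0.0125,"roll": 0,"jaw": 0},
    {"dx": 0,"dy": 0,"dz": 0,"roll": 0,"jaw": 0},
    {"dx": 0,"dy": 0,"dz": 0,"roll": 0,"jaw": 0.45},
    {"dx": 0,"dy": 0,"dz": 0,"roll": 0,"jaw": 0.45},
    {"dx": 0,"dy": 0,"dz": 0.03,"roll": 0,"jaw": 0.45},
    {"dx": 0,"dy": 0,"dz": 0.04,"roll": 0,"jaw": 0.45},
    {"dx": 0.018,"dy": 0.0567,"dz": 0,"roll": -1.7,"jaw": 0.5},
    {"dx": 0.018,"dy": 0.0567,"dz": 0,"roll": -1.7,"jaw": 0.5},
    {"dx": 0.018,"dy": 0.0567,"dz": 0,"roll": -1.6,"jaw": 0.5},
    {"dx": 0.018,"dy": 0.0567,"dz": 0,"roll": -1.6,"jaw": 0.5}
  ]
}}

```text
t: 15.4
eef_pos: [0.6003, 0.1856, 0.1052]
ee_rot: [3.141, -0.0, -1.777]
force: [0.7, -0.6, 0.4]
width: 0.0435
gripper_force: 0.0
```

```bash
cat > look.py <<'E'
from h import *
import sys
for n in sys.argv[1:]:
    p,d,c=grab(n);print(n)
    for b in bars(p,d,c): 
        if b[0]>.4 and b[4][1]>.06 and b[4][0]<.03 and b[1]<.45: print(*b)
print(get_state()['eef_pos'].round(4),np.degrees(get_state()['ee_rot'][2]))
E
python3 look.py scene wrist top
```

```text
scene
0.5333 -0.0419 0.0432 84.6 [0.02, 0.113] [212.0, 218.0]
0.4397 0.3354 0.0146 83.7 [0.024, 0.112] [347.0, 221.0]
0.5199 0.341 0.0151 90.4 [0.021, 0.114] [347.0, 244.0]
0.603 0.1839 0.015 79.3 [0.02, 0.112] [288.0, 261.0]
0.6103 0.3323 0.0149 99.6 [0.021, 0.114] [341.0, 272.0]
wrist
0.6009 0.1834 0.0154 78.6 [0.02, 0.114] [259.0, 183.0]
top
0.5291 -0.0425 0.0424 84.3 [0.018, 0.112] [281.0, 182.0]
0.5181 0.3206 0.015 92.1 [0.019, 0.069] [181.0, 187.0]
[0.6004 0.1864 0.1044] -101.58573418301003
```

{"op": "servo_tool", "data": {
  "moves": [
    {"dx": 0.0005,"dy": -0.003,"dz": -0.035,"roll": 0,"jaw": 0.5},
    {"dx": 0,"dy": 0,"dz": -0.035,"roll": 0,"jaw": 0.5},
    {"dx": 0,"dy": 0,"dz": -0.0262,"roll": 0,"jaw": 0.5},
    {"dx": 0,"dy": 0,"dz": 0,"roll": 0,"jaw": 0.5},
    {"dx": 0,"dy": 0,"dz": 0,"roll": 0,"jaw": 0},
    {"dx": 0,"dy": 0,"dz": 0,"roll": 0,"jaw": 0},
    {"dx": 0,"dy": 0,"dz": 0,"roll": 0,"jaw": 0},
    {"dx": 0,"dy": 0,"dz": 0,"roll": 0,"jaw": 0},
    {"dx": 0,"dy": 0,"dz": 0,"roll": 0,"jaw": 0},
    {"dx": 0,"dy": 0,"dz": 0.01,"roll": 0,"jaw": 0}
  ]
}}

```text
t: 16.8
eef_pos: [0.6, 0.1805, 0.0188]
ee_rot: [3.14, -0.001, -1.776]
force: [0.6, -0.2, -1.7]
width: 0.0195
gripper_force: 30.0
```

{"op": "servo_tool", "data": {
  "moves": [
    {"dx": 0,"dy": 0,"dz": 0.045,"roll": 0,"jaw": 0},
    {"dx": 0,"dy": 0,"dz": 0.045,"roll": 0,"jaw": 0},
    {"dx": -0.001,"dy": -0.0464,"dz": 0,"roll": 1.3,"jaw": 0},
    {"dx": -0.001,"dy": -0.0464,"dz": 0,"roll": 1.3,"jaw": 0},
    {"dx": -0.001,"dy": -0.0464,"dz": 0,"roll": 1.3,"jaw": 0},
    {"dx": -0.001,"dy": -0.0464,"dz": 0,"roll": 1.4,"jaw": 0},
    {"dx": -0.0014,"dy": -0.0463,"dz": 0,"roll": 1.4,"jaw": 0},
    {"dx": 0,"dy": 0,"dz": -0.03,"roll": 0,"jaw": 0},
    {"dx": 0,"dy": 0,"dz": -0.03,"roll": 0,"jaw": 0},
    {"dx": 0,"dy": 0,"dz": 0,"roll": 0,"jaw": 0}
  ]
}}

```text
t: 18.05
eef_pos: [0.5933, -0.0516, 0.0473]
ee_rot: [3.137, -0.001, -1.66]
force: [0.1, -0.5, -1.8]
width: 0.0195
gripper_force: 30.0
```

{"op": "servo_tool", "data": {
  "moves": [
    {"dx": 0.001,"dy": 0.0002,"dz": -0.0103,"roll": 0,"jaw": 0},
    {"dx": 0,"dy": 0,"dz": 0,"roll": 0,"jaw": 0},
    {"dx": 0,"dy": 0,"dz": 0,"roll": 0,"jaw": 0.45},
    {"dx": 0,"dy": 0,"dz": 0,"roll": 0,"jaw": 0.45},
    {"dx": 0,"dy": 0,"dz": 0.03,"roll": 0,"jaw": 0.45},
    {"dx": 0,"dy": 0,"dz": 0.04,"roll": 0,"jaw": 0.45},
    {"dx": -0.011,"dy": 0.056,"dz": 0,"roll": 0.9,"jaw": 0.5},
    {"dx": -0.011,"dy": 0.056,"dz": 0,"roll": 0.9,"jaw": 0.5},
    {"dx": -0.011,"dy": 0.056,"dz": 0,"roll": 0.9,"jaw": 0.5},
    {"dx": -0.011,"dy": 0.056,"dz": 0,"roll": 0.9,"jaw": 0.5}
  ]
}}

```text
t: 19.3
eef_pos: [0.552, 0.175, 0.1096]
ee_rot: [-3.14, 0.001, -1.595]
force: [0.6, -0.2, -0.0]
width: 0.0441
gripper_force: 0.0
```

{"op": "servo_tool", "data": {
  "moves": [
    {"dx": -0.011,"dy": 0.056,"dz": 0,"roll": 0.9,"jaw": 0.5},
    {"dx": -0.011,"dy": 0.056,"dz": 0,"roll": 0.9,"jaw": 0.5},
    {"dx": -0.011,"dy": 0.053,"dz": 0,"roll": 0.9,"jaw": 0.5},
    {"dx": 0,"dy": 0,"dz": 0,"roll": 0,"jaw": 0.5},
    {"dx": 0,"dy": 0,"dz": 0,"roll": 0,"jaw": 0.5},
    {"dx": 0,"dy": 0,"dz": 0,"roll": 0,"jaw": 0.5},
    {"dx": 0,"dy": 0,"dz": 0,"roll": 0,"jaw": 0.5},
    {"dx": 0,"dy": 0,"dz": 0,"roll": 0,"jaw": 0.5},
    {"dx": 0,"dy": 0,"dz": 0,"roll": 0,"jaw": 0.5},
    {"dx": 0,"dy": 0,"dz": 0,"roll": 0,"jaw": 0.5}
  ]
}}

```text
t: 20.55
eef_pos: [0.5193, 0.338, 0.1088]
ee_rot: [3.142, -0.0, -1.549]
force: [0.7, 0.4, 0.8]
width: 0.0435
gripper_force: 0.0
```

```bash
python3 look.py scene wrist top
```

```text
scene
0.532 -0.0426 0.0433 84.6 [0.022, 0.113] [211.0, 218.0]
0.6 -0.0481 0.0433 86.7 [0.02, 0.115] [202.0, 237.0]
0.5197 0.3409 0.0151 91.2 [0.022, 0.114] [347.0, 244.0]
0.61 0.3325 0.015 99.2 [0.022, 0.114] [341.0, 272.0]
wrist
0.608 0.3329 0.0151 99.1 [0.02, 0.114] [168.0, 182.0]
0.4375 0.3339 0.0154 85.8 [0.02, 0.111] [341.0, 185.0]
0.5172 0.3417 0.0154 91.7 [0.02, 0.115] [260.0, 194.0]
top
0.5961 -0.0474 0.0426 84.5 [0.02, 0.112] [282.0, 164.0]
0.529 -0.0423 0.0425 85.3 [0.019, 0.111] [281.0, 182.0]
0.4353 0.3352 0.0156 87.8 [0.018, 0.112] [180.0, 210.0]
[0.5192 0.3381 0.1087] -88.74897815710187
```

{"op": "servo_tool", "data": {
  "moves": [
    {"dx": -0.002,"dy": 0.0035,"dz": -0.035,"roll": 0.3,"jaw": 0.5},
    {"dx": 0,"dy": 0,"dz": -0.035,"roll": 0,"jaw": 0.5},
    {"dx": 0,"dy": 0,"dz": -0.0305,"roll": 0,"jaw": 0.5},
    {"dx": 0,"dy": 0,"dz": 0,"roll": 0,"jaw": 0.5},
    {"dx": 0,"dy": 0,"dz": 0,"roll": 0,"jaw": 0},
    {"dx": 0,"dy": 0,"dz": 0,"roll": 0,"jaw": 0},
    {"dx": 0,"dy": 0,"dz": 0,"roll": 0,"jaw": 0},
    {"dx": 0,"dy": 0,"dz": 0,"roll": 0,"jaw": 0},
    {"dx": 0,"dy": 0,"dz": 0,"roll": 0,"jaw": 0},
    {"dx": 0,"dy": 0,"dz": 0.01,"roll": 0,"jaw": 0}
  ]
}}

```text
t: 21.95
eef_pos: [0.5167, 0.341, 0.0177]
ee_rot: [3.14, -0.001, -1.544]
force: [0.1, -0.2, -1.3]
width: 0.0196
gripper_force: 30.0
```

{"op": "servo_tool", "data": {
  "moves": [
    {"dx": 0,"dy": 0,"dz": 0.045,"roll": 0,"jaw": 0},
    {"dx": 0,"dy": 0,"dz": 0.045,"roll": 0,"jaw": 0},
    {"dx": 0.0053,"dy": -0.0524,"dz": 0,"roll": 8.4,"jaw": 0},
    {"dx": 0.0053,"dy": -0.0524,"dz": 0,"roll": 8.4,"jaw": 0},
    {"dx": 0.0053,"dy": -0.0524,"dz": 0,"roll": 8.4,"jaw": 0},
    {"dx": 0.0053,"dy": -0.0524,"dz": 0,"roll": 8.4,"jaw": 0},
    {"dx": 0.0053,"dy": -0.0524,"dz": 0,"roll": 8.4,"jaw": 0},
    {"dx": 0.0053,"dy": -0.0524,"dz": 0,"roll": 8.4,"jaw": 0},
    {"dx": 0.0053,"dy": -0.0524,"dz": 0,"roll": 8.4,"jaw": 0},
    {"dx": 0.0053,"dy": -0.0524,"dz": 0,"roll": 8.4,"jaw": 0}
  ]
}}

```text
t: 23.2
eef_pos: [0.5596, -0.0793, 0.1087]
ee_rot: [-3.141, -0.0, -0.366]
force: [1.0, 0.2, -1.8]
width: 0.0195
gripper_force: 30.0
```

{"op": "servo_tool", "data": {
  "moves": [
    {"dx": 0,"dy": 0,"dz": 0,"roll": 8.1,"jaw": 0},
    {"dx": 0,"dy": 0,"dz": 0,"roll": 8.1,"jaw": 0},
    {"dx": 0,"dy": 0,"dz": -0.02,"roll": 0,"jaw": 0},
    {"dx": 0,"dy": 0,"dz": -0.023,"roll": 0,"jaw": 0},
    {"dx": 0,"dy": 0,"dz": 0,"roll": 0,"jaw": 0},
    {"dx": 0,"dy": 0,"dz": 0,"roll": 0,"jaw": 0},
    {"dx": 0,"dy": 0,"dz": 0,"roll": 0,"jaw": 0},
    {"dx": 0,"dy": 0,"dz": 0,"roll": 0,"jaw": 0},
    {"dx": 0,"dy": 0,"dz": 0,"roll": 0,"jaw": 0},
    {"dx": 0,"dy": 0,"dz": 0,"roll": 0,"jaw": 0}
  ]
}}

```text
t: 24.45
eef_pos: [0.5597, -0.0776, 0.0654]
ee_rot: [-3.142, -0.0, -0.088]
force: [0.3, -0.0, -1.5]
width: 0.0194
gripper_force: 30.0
```

{"op": "servo_tool", "data": {
  "moves": [
    {"dx": -0.0006,"dy": -0.0008,"dz": -0.0169,"roll": 0,"jaw": 0},
    {"dx": 0,"dy": 0,"dz": 0,"roll": 0,"jaw": 0},
    {"dx": 0,"dy": 0,"dz": 0,"roll": 0,"jaw": 0.45},
    {"dx": 0,"dy": 0,"dz": 0,"roll": 0,"jaw": 0.45},
    {"dx": 0,"dy": 0,"dz": 0.03,"roll": 0,"jaw": 0.45},
    {"dx": 0,"dy": 0,"dz": 0.04,"roll": 0,"jaw": 0.45},
    {"dx": 0.006,"dy": 0.051,"dz": 0,"roll": -9.4,"jaw": 0.5},
    {"dx": 0.006,"dy": 0.051,"dz": 0,"roll": -9.4,"jaw": 0.5},
    {"dx": 0.006,"dy": 0.051,"dz": 0,"roll": -9.4,"jaw": 0.5},
    {"dx": 0.006,"dy": 0.051,"dz": 0,"roll": -9.4,"jaw": 0.5}
  ]
}}

```text
t: 25.7
eef_pos: [0.5832, 0.1273, 0.1188]
ee_rot: [-3.141, -0.0, -0.75]
force: [2.4, 0.6, 0.2]
width: 0.0439
gripper_force: 0.0
```

{"op": "servo_tool", "data": {
  "moves": [
    {"dx": 0.006,"dy": 0.052,"dz": 0,"roll": -9.5,"jaw": 0.5},
    {"dx": 0.006,"dy": 0.052,"dz": 0,"roll": -9.5,"jaw": 0.5},
    {"dx": 0.006,"dy": 0.052,"dz": 0,"roll": -9.5,"jaw": 0.5},
    {"dx": 0.007,"dy": 0.051,"dz": 0,"roll": -9.5,"jaw": 0.5},
    {"dx": 0,"dy": 0,"dz": 0,"roll": 0,"jaw": 0.5},
    {"dx": 0,"dy": 0,"dz": 0,"roll": 0,"jaw": 0.5},
    {"dx": 0,"dy": 0,"dz": 0,"roll": 0,"jaw": 0.5},
    {"dx": 0,"dy": 0,"dz": 0,"roll": 0,"jaw": 0.5},
    {"dx": 0,"dy": 0,"dz": 0,"roll": 0,"jaw": 0.5},
    {"dx": 0,"dy": 0,"dz": 0,"roll": 0,"jaw": 0.5}
  ]
}}

```text
t: 26.95
eef_pos: [0.6082, 0.3323, 0.1185]
ee_rot: [-3.141, 0.0, -1.408]
force: [-0.2, 0.7, 0.2]
width: 0.0436
gripper_force: 0.0
```

```bash
python3 look.py scene wrist top
```

```text
scene
0.6102 0.3328 0.0152 99.1 [0.022, 0.114] [341.0, 272.0]
wrist
0.6085 0.3331 0.0154 98.9 [0.02, 0.115] [258.0, 189.0]
0.4368 0.3193 0.0153 86.1 [0.021, 0.082] [422.0, 200.0]
top
0.4369 0.3359 0.0142 85.4 [0.018, 0.112] [177.0, 210.0]
[0.608  0.3326 0.1184] -80.65168814196866
```

{"op": "servo_tool", "data": {
  "moves": [
    {"dx": 0.0005,"dy": 0.0005,"dz": -0.04,"roll": 0,"jaw": 0.5},
    {"dx": 0,"dy": 0,"dz": -0.04,"roll": 0,"jaw": 0.5},
    {"dx": 0,"dy": 0,"dz": -0.0305,"roll": 0,"jaw": 0.5},
    {"dx": 0,"dy": 0,"dz": 0,"roll": 0,"jaw": 0.5},
    {"dx": 0,"dy": 0,"dz": 0,"roll": 0,"jaw": 0},
    {"dx": 0,"dy": 0,"dz": 0,"roll": 0,"jaw": 0},
    {"dx": 0,"dy": 0,"dz": 0,"roll": 0,"jaw": 0},
    {"dx": 0,"dy": 0,"dz": 0,"roll": 0,"jaw": 0},
    {"dx": 0,"dy": 0,"dz": 0,"roll": 0,"jaw": 0},
    {"dx": 0,"dy": 0,"dz": 0.01,"roll": 0,"jaw": 0}
  ]
}}

```text
t: 28.35
eef_pos: [0.6079, 0.3326, 0.0171]
ee_rot: [3.14, -0.001, -1.408]
force: [0.3, 0.6, -1.9]
width: 0.0197
gripper_force: 30.0
```

```bash
cat > stack.py <<'E'
from h import *
import sys
# bar pixels near the tray split by height
for n in ('top','scene'):
    p,d,c=grab(n);X=pts(d,c);h=cv2.cvtColor(p,cv2.COLOR_RGB2HSV)
    m=((h[...,0]>=18)&(h[...,0]<=32)&(h[...,1]>110)&(h[...,2]>90)&(d>0)&(abs(X[...,0]-.56)<.1)&(X[...,1]<.05)&(X[...,1]>-.25))
    for k,z in enumerate((.044,.056,.068)):
        mm=cv2.morphologyEx((m&(abs(X[...,2]-z)<.005)).astype(np.uint8),cv2.MORPH_CLOSE,np.ones((3,3)))
        N,l,s,_=cv2.connectedComponentsWithStats(mm)
        for i in range(1,N):
            if s[i,4]>40: print(n,'layer',k+1,rect(X[l==i]))
E
python3 stack.py
```

```text
top layer 1 (array([ 0.5976, -0.0342]), array([0.0855, 0.0183]), 85.14, np.float64(0.0615), 105)
top layer 1 (array([ 0.5317, -0.0263]), array([0.0782, 0.0192]), 89.07, np.float64(0.0497), 96)
top layer 2 (array([ 0.5583, -0.0777]), array([0.1112, 0.0292]), 1.37, np.float64(0.0624), 154)
scene layer 1 (array([ 0.5342, -0.0269]), array([0.0817, 0.0208]), 82.48, np.float64(0.0482), 135)
scene layer 1 (array([ 0.6027, -0.0333]), array([0.0841, 0.0224]), 88.52, np.float64(0.0487), 135)
scene layer 2 (array([0.8525, 0.0547]), array([0.7426, 0.0687]), 24.82, np.float64(0.9618), 200)
```

{"op": "servo_tool", "data": {
  "moves": [
    {"dx": 0,"dy": 0,"dz": 0.047,"roll": 0,"jaw": 0},
    {"dx": 0,"dy": 0,"dz": 0.047,"roll": 0,"jaw": 0},
    {"dx": -0.0054,"dy": -0.0432,"dz": 0,"roll": 9.4,"jaw": 0},
    {"dx": -0.0054,"dy": -0.0432,"dz": 0,"roll": 9.4,"jaw": 0},
    {"dx": -0.0054,"dy": -0.0432,"dz": 0,"roll": 9.4,"jaw": 0},
    {"dx": -0.0054,"dy": -0.0432,"dz": 0,"roll": 9.4,"jaw": 0},
    {"dx": -0.0054,"dy": -0.0432,"dz": 0,"roll": 9.5,"jaw": 0},
    {"dx": -0.0054,"dy": -0.0432,"dz": 0,"roll": 9.5,"jaw": 0},
    {"dx": -0.0054,"dy": -0.0432,"dz": 0,"roll": 9.5,"jaw": 0},
    {"dx": -0.0054,"dy": -0.0428,"dz": 0,"roll": 9.5,"jaw": 0}
  ]
}}

```text
t: 29.7
eef_pos: [0.565, -0.0134, 0.112]
ee_rot: [-3.141, -0.0, -0.083]
force: [0.4, -0.5, -1.1]
width: 0.0199
gripper_force: 30.0
```

{"op": "servo_tool", "data": {
  "moves": [
    {"dx": 0,"dy": 0,"dz": 0,"roll": 0,"jaw": 0},
    {"dx": 0,"dy": 0,"dz": 0,"roll": 0,"jaw": 0},
    {"dx": 0,"dy": 0,"dz": -0.02,"roll": 0,"jaw": 0},
    {"dx": 0,"dy": 0,"dz": -0.027,"roll": 0,"jaw": 0},
    {"dx": 0,"dy": 0,"dz": 0,"roll": 0,"jaw": 0},
    {"dx": 0,"dy": 0,"dz": 0,"roll": 0,"jaw": 0},
    {"dx": 0,"dy": 0,"dz": 0,"roll": 0,"jaw": 0},
    {"dx": 0,"dy": 0,"dz": 0,"roll": 0,"jaw": 0},
    {"dx": 0,"dy": 0,"dz": 0,"roll": 0,"jaw": 0},
    {"dx": 0,"dy": 0,"dz": 0,"roll": 0,"jaw": 0}
  ]
}}

```text
t: 30.95
eef_pos: [0.5654, -0.0121, 0.065]
ee_rot: [-3.141, -0.0, -0.088]
force: [0.5, -0.3, -2.7]
width: 0.0195
gripper_force: 30.0
```

{"op": "servo_tool", "data": {
  "moves": [
    {"dx": -0.0005,"dy": -0.0005,"dz": -0.0168,"roll": 0,"jaw": 0},
    {"dx": 0,"dy": 0,"dz": 0,"roll": 0,"jaw": 0},
    {"dx": 0,"dy": 0,"dz": 0,"roll": 0,"jaw": 0.45},
    {"dx": 0,"dy": 0,"dz": 0,"roll": 0,"jaw": 0.45},
    {"dx": 0,"dy": 0,"dz": 0.03,"roll": 0,"jaw": 0.45},
    {"dx": 0,"dy": 0,"dz": 0.04,"roll": 0,"jaw": 0.45},
    {"dx": -0.0142,"dy": 0.0387,"dz": 0,"roll": -9.9,"jaw": 0.5},
    {"dx": -0.0142,"dy": 0.0387,"dz": 0,"roll": -9.9,"jaw": 0.5},
    {"dx": -0.0142,"dy": 0.0387,"dz": 0,"roll": -9.9,"jaw": 0.5},
    {"dx": -0.0142,"dy": 0.0387,"dz": 0,"roll": -9.9,"jaw": 0.5}
  ]
}}

```text
t: 32.2
eef_pos: [0.5076, 0.1434, 0.1185]
ee_rot: [-3.141, -0.0, -0.785]
force: [0.2, 0.2, 0.5]
width: 0.0435
gripper_force: 0.0
```

{"op": "servo_tool", "data": {
  "moves": [
    {"dx": -0.0142,"dy": 0.0387,"dz": 0,"roll": -9.9,"jaw": 0.5},
    {"dx": -0.0142,"dy": 0.0387,"dz": 0,"roll": -9.9,"jaw": 0.5},
    {"dx": -0.0142,"dy": 0.0387,"dz": 0,"roll": -9.9,"jaw": 0.5},
    {"dx": -0.0142,"dy": 0.0387,"dz": 0,"roll": -9.9,"jaw": 0.5},
    {"dx": -0.0142,"dy": 0.0387,"dz": 0,"roll": -10,"jaw": 0.5},
    {"dx": 0,"dy": 0,"dz": 0,"roll": 0,"jaw": 0.5},
    {"dx": 0,"dy": 0,"dz": 0,"roll": 0,"jaw": 0.5},
    {"dx": 0,"dy": 0,"dz": 0,"roll": 0,"jaw": 0.5},
    {"dx": 0,"dy": 0,"dz": 0,"roll": 0,"jaw": 0.5},
    {"dx": 0,"dy": 0,"dz": 0,"roll": 0,"jaw": 0.5}
  ]
}}

```text
t: 33.45
eef_pos: [0.4373, 0.3353, 0.1182]
ee_rot: [-3.142, 0.0, -1.646]
force: [0.5, 0.1, 0.7]
width: 0.0439
gripper_force: 0.0
```

```bash
python3 look.py scene wrist top; python3 stack.py
```

```text
scene
0.4404 0.3354 0.015 84.9 [0.021, 0.112] [347.0, 221.0]
wrist
0.4374 0.3358 0.0154 85.8 [0.02, 0.115] [258.0, 188.0]
top
[0.4372 0.3355 0.1181] -94.26664348214673
top layer 1 (array([ 0.5966, -0.0447]), array([0.054 , 0.0197]), 78.1, np.float64(0.0583), 54)
top layer 2 (array([ 0.5626, -0.0156]), array([0.0255, 0.1121]), 85.63, np.float64(0.0641), 147)
top layer 2 (array([ 0.558 , -0.0807]), array([0.0241, 0.1125]), 84.29, np.float64(0.0642), 148)
scene layer 1 (array([ 0.5333, -0.0473]), array([0.0206, 0.0452]), 2.94, np.float64(0.0517), 58)
scene layer 1 (array([ 0.6006, -0.0525]), array([0.0439, 0.0176]), 86.09, np.float64(0.0485), 54)
scene layer 2 (array([ 0.5621, -0.0791]), array([0.0203, 0.1129]), 84.41, np.float64(0.0613), 201)
scene layer 2 (array([0.8525, 0.0912]), array([0.7093, 0.061 ]), 20.11, np.float64(0.9618), 202)
```

Layer 2 is good. Now I grasp the last bar.

{"op": "servo_tool", "data": {
  "moves": [
    {"dx": 0,"dy": 0.0005,"dz": -0.04,"roll": 0,"jaw": 0.5},
    {"dx": 0,"dy": 0,"dz": -0.04,"roll": 0,"jaw": 0.5},
    {"dx": 0,"dy": 0,"dz": -0.0302,"roll": 0,"jaw": 0.5},
    {"dx": 0,"dy": 0,"dz": 0,"roll": 0,"jaw": 0.5},
    {"dx": 0,"dy": 0,"dz": 0,"roll": 0,"jaw": 0},
    {"dx": 0,"dy": 0,"dz": 0,"roll": 0,"jaw": 0},
    {"dx": 0,"dy": 0,"dz": 0,"roll": 0,"jaw": 0},
    {"dx": 0,"dy": 0,"dz": 0,"roll": 0,"jaw": 0},
    {"dx": 0,"dy": 0,"dz": 0,"roll": 0,"jaw": 0},
    {"dx": 0,"dy": 0,"dz": 0.01,"roll": 0,"jaw": 0}
  ]
}}

```text
t: 34.95
eef_pos: [0.4365, 0.3355, 0.0174]
ee_rot: [3.14, -0.002, -1.645]
force: [-0.3, 0.4, -2.1]
width: 0.0196
gripper_force: 30.0
```

{"op": "servo_tool", "data": {
  "moves": [
    {"dx": 0,"dy": 0,"dz": 0.05,"roll": 0,"jaw": 0},
    {"dx": 0,"dy": 0,"dz": 0.05,"roll": 0,"jaw": 0},
    {"dx": 0.0132,"dy": -0.054,"dz": 0,"roll": -0.8,"jaw": 0},
    {"dx": 0.0132,"dy": -0.054,"dz": 0,"roll": 0,"jaw": 0},
    {"dx": 0.0132,"dy": -0.054,"dz": 0,"roll": 0,"jaw": 0},
    {"dx": 0.0132,"dy": -0.054,"dz": 0,"roll": 0,"jaw": 0},
    {"dx": 0.0132,"dy": -0.054,"dz": 0,"roll": 0,"jaw": 0},
    {"dx": 0.0132,"dy": -0.054,"dz": 0,"roll": 0,"jaw": 0},
    {"dx": 0.0132,"dy": -0.054,"dz": 0,"roll": 0,"jaw": 0},
    {"dx": 0,"dy": 0,"dz": 0,"roll": 0,"jaw": 0}
  ]
}}

```text
t: 36.2
eef_pos: [0.5293, -0.0452, 0.1178]
ee_rot: [3.141, -0.0, -1.664]
force: [-0.1, -0.4, -1.4]
width: 0.0197
gripper_force: 30.0
```

{"op": "servo_tool", "data": {
  "moves": [
    {"dx": 0,"dy": 0,"dz": -0.02,"roll": 0,"jaw": 0},
    {"dx": 0,"dy": 0,"dz": -0.02,"roll": 0,"jaw": 0},
    {"dx": 0,"dy": 0,"dz": 0,"roll": 0,"jaw": 0},
    {"dx": 0,"dy": 0,"dz": 0,"roll": 0,"jaw": 0},
    {"dx": 0,"dy": 0,"dz": 0,"roll": 0,"jaw": 0},
    {"dx": 0,"dy": 0,"dz": 0,"roll": 0,"jaw": 0},
    {"dx": 0,"dy": 0,"dz": 0,"roll": 0,"jaw": 0},
    {"dx": 0,"dy": 0,"dz": 0,"roll": 0,"jaw": 0},
    {"dx": 0,"dy": 0,"dz": 0,"roll": 0,"jaw": 0},
    {"dx": 0,"dy": 0,"dz": 0,"roll": 0,"jaw": 0}
  ]
}}

```text
t: 37.45
eef_pos: [0.5294, -0.0418, 0.0778]
ee_rot: [3.142, -0.0, -1.659]
force: [-0.0, 0.4, -1.8]
width: 0.0196
gripper_force: 30.0
```

{"op": "servo_tool", "data": {
  "moves": [
    {"dx": -0.0003,"dy": -0.0007,"dz": -0.0175,"roll": 0,"jaw": 0},
    {"dx": 0,"dy": 0,"dz": 0,"roll": 0,"jaw": 0},
    {"dx": 0,"dy": 0,"dz": 0,"roll": 0,"jaw": 0.45},
    {"dx": 0,"dy": 0,"dz": 0,"roll": 0,"jaw": 0.45},
    {"dx": 0,"dy": 0,"dz": 0.03,"roll": 0,"jaw": 0.45},
    {"dx": 0,"dy": 0,"dz": 0.05,"roll": 0,"jaw": 0.45},
    {"dx": -0.0085,"dy": 0,"dz": 0.01,"roll": 10,"jaw": 0.6},
    {"dx": -0.0085,"dy": 0,"dz": 0,"roll": 10,"jaw": 0.6},
    {"dx": -0.0085,"dy": 0,"dz": 0,"roll": 10,"jaw": 0.6},
    {"dx": -0.0085,"dy": 0,"dz": 0,"roll": 10,"jaw": 0.6}
  ]
}}

```text
t: 38.7
eef_pos: [0.4948, -0.0425, 0.1507]
ee_rot: [-3.141, -0.0, -0.955]
force: [0.8, -0.1, -0.7]
width: 0.0528
gripper_force: 0.0
```

{"op": "servo_tool", "data": {
  "moves": [
    {"dx": -0.0085,"dy": 0.0014,"dz": 0,"roll": 10,"jaw": 0.6},
    {"dx": -0.0085,"dy": 0.0014,"dz": 0,"roll": 10,"jaw": 0.6},
    {"dx": -0.0085,"dy": 0.0014,"dz": 0,"roll": 10,"jaw": 0.6},
    {"dx": -0.0085,"dy": 0.0014,"dz": 0,"roll": 10,"jaw": 0.6},
    {"dx": -0.0085,"dy": 0.0014,"dz": 0,"roll": 10,"jaw": 0.6},
    {"dx": 0,"dy": 0,"dz": 0,"roll": 0,"jaw": 0.6},
    {"dx": 0,"dy": 0,"dz": 0,"roll": 0,"jaw": 0.6},
    {"dx": 0,"dy": 0,"dz": 0,"roll": 0,"jaw": 0.6},
    {"dx": 0,"dy": 0,"dz": 0,"roll": 0,"jaw": 0.6},
    {"dx": 0,"dy": 0,"dz": 0,"roll": 0,"jaw": 0.6}
  ]
}}

```text
t: 39.95
eef_pos: [0.4527, -0.0355, 0.1503]
ee_rot: [3.141, 0.0, -0.089]
force: [-0.0, -0.8, -1.0]
width: 0.0526
gripper_force: 0.0
```

```bash
python3 stack.py; python3 - <<'E'
from h import *
a=np.radians(-5.05);R=np.array([[np.cos(a),np.sin(a)],[-np.sin(a),np.cos(a)]]);O=np.array([.5557,-.1150])
p,d,c=grab('scene','s4');X=pts(d,c)
h=cv2.cvtColor(p,cv2.COLOR_RGB2HSV);H,S,V=[h[...,i].astype(int) for i in range(3)]
for n,m,b in (('green',(S>100)&(H>45)&(H<80),(145,235,170,260)),('yel',(S>100)&(H>18)&(H<35),(186,246,206,262))):
    q=blob(p,X,m,b,(0,.15)); print(n,len(q)); 
    if len(q): print(((q.max(0)+q.min(0))[:2]/2-O)@R.T,np.median(q[:,:2]-O,0)@R.T)
cv2.imwrite('pics/s4c.png',cv2.resize(p[170:280,120:270],(750,550),interpolation=cv2.INTER_CUBIC)[:,:,::-1])
E
```

```text
top layer 1 (array([ 0.5963, -0.0446]), array([0.0417, 0.0183]), 80.28, np.float64(0.051), 54)
top layer 2 (array([ 0.5841, -0.0143]), array([0.0181, 0.0694]), 88.53, np.float64(0.064), 74)
top layer 2 (array([ 0.603 , -0.0865]), array([0.0227, 0.0287]), 2.85, np.float64(0.0601), 42)
scene layer 1 (array([ 0.5369, -0.047 ]), array([0.0154, 0.0426]), 1.49, np.float64(0.0488), 50)
scene layer 1 (array([ 0.5966, -0.0522]), array([0.0444, 0.0248]), 84.83, np.float64(0.0489), 56)
scene layer 1 (array([6.057e-01, 5.000e-04]), array([0.0166, 0.0247]), 88.8, np.float64(0.0487), 42)
scene layer 2 (array([ 0.5749, -0.0838]), array([0.031 , 0.0871]), 83.33, np.float64(0.0616), 148)
scene layer 2 (array([ 0.5809, -0.0212]), array([0.0662, 0.085 ]), 88.36, np.float64(0.063), 171)
scene layer 3 (array([ 0.5317, -0.0421]), array([0.1133, 0.0215]), 85.34, np.float64(0.0722), 215)
green 13
[ 0.10691995 -0.0334972 ] [ 0.1078811  -0.03220571]
yel 8
[0.08630895 0.06486046] [0.08678896 0.06800466]
```

View pics/s4c.png

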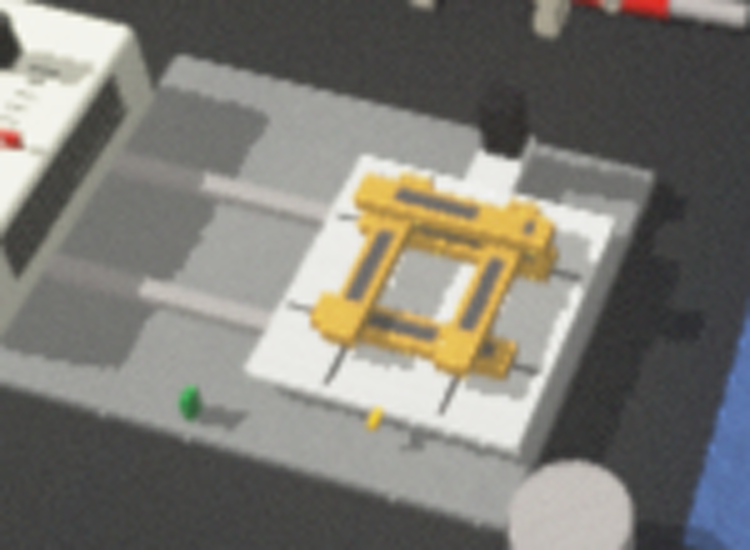

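```bash
cat > gp.py <<'E'
from h import *
import sys
a=np.radians(-5.05);R=np.array([[np.cos(a),np.sin(a)],[-np.sin(a),np.cos(a)]]);O=np.array([.5557,-.1150])
s=get_state();p,d,c=grab('wrist',sys.argv[1])
h=cv2.cvtColor(p,cv2.COLOR_RGB2HSV);H,S,V=[h[...,i].astype(int) for i in range(3)]
K=np.array(c['intrinsics']);Rc=np.array(c['R']);t=np.array(c['t']);C=-Rc.T@t
X=pts(d,c);L=(X[...,:2]-O)@R.T
def g(nm,m,zp):
    m=m&(L[...,0]>.078)&(L[...,0]<.13)&(abs(L[...,1]-.02)<.12)&(X[...,2]>0)&(X[...,2]<.05)
    n,l,st,cc=cv2.connectedComponentsWithStats(m.astype(np.uint8))
    for i in range(1,n):
        if st[i,4]<6: continue
        q=X[l==i];top=q[q[:,2]>q[:,2].max()-.004];LT=(top[:,:2]-O)@R.T
        vv,uu=np.nonzero(l==i)
        print(nm,st[i],'z',q[:,2].min().round(3),q[:,2].max().round(3),'local top mid',((LT.max(0)+LT.min(0))/2).round(4),'mean',LT.mean(0).round(4))
g('green',(S>90)&(H>45)&(H<85)&(V>50),.03)
g('yellow',(S>110)&(H>18)&(H<35)&(V>90),.03)
print(s['eef_pos'],((s['eef_pos'][:2]-O)@R.T).round(4))
E
python3 gp.py w5
```

```text
[ 0.45265096 -0.03552867  0.15031581] [-0.1096  0.0701]
```

View pics/w5.png

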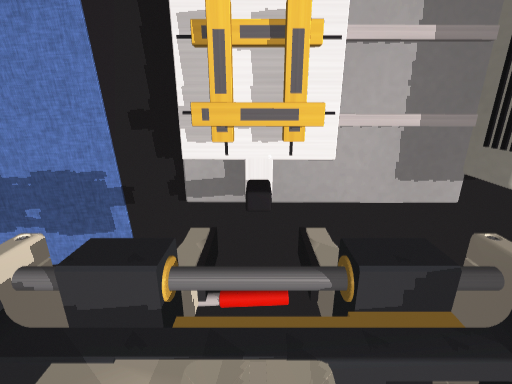

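{"op": "servo_tool", "data": {
  "moves": [
    {"dx": 0,"dy": 0,"dz": -0.035,"roll": 0,"jaw": 0.6},
    {"dx": 0,"dy": 0,"dz": -0.035,"roll": 0,"jaw": 0.6},
    {"dx": 0,"dy": 0,"dz": -0.027,"roll": 0,"jaw": 0.6},
    {"dx": 0,"dy": 0,"dz": 0,"roll": 0,"jaw": 0},
    {"dx": 0,"dy": 0,"dz": 0,"roll": 0,"jaw": 0},
    {"dx": 0,"dy": 0,"dz": 0,"roll": 0,"jaw": 0},
    {"dx": 0,"dy": 0,"dz": 0,"roll": 0,"jaw": 0},
    {"dx": 0,"dy": 0,"dz": 0,"roll": 0,"jaw": 0},
    {"dx": 0,"dy": 0,"dz": 0,"roll": 0,"jaw": 0},
    {"dx": 0,"dy": 0,"dz": 0,"roll": 0,"jaw": 0}
  ],
  "newtons": 20
}}

```text
t: 41.4
eef_pos: [0.4534, -0.0359, 0.0545]
ee_rot: [3.141, -0.002, -0.088]
force: [0.4, -5.1, 2.5]
width: 0.0239
gripper_force: 20.0
```

The wrist view shows the stack square over the lines and the grip at (258,195); the pointer is out of view. The grip is now held, so I slide the tray in slowly.

{"op": "servo_tool", "data": {
  "moves": [
    {"dx": -0.0004,"dy": -0.005,"dz": 0,"roll": 0,"jaw": 0},
    {"dx": -0.0007,"dy": -0.008,"dz": 0,"roll": 0,"jaw": 0},
    {"dx": -0.001,"dy": -0.011,"dz": 0,"roll": 0,"jaw": 0},
    {"dx": -0.0011,"dy": -0.013,"dz": 0,"roll": 0,"jaw": 0},
    {"dx": -0.0011,"dy": -0.013,"dz": 0,"roll": 0,"jaw": 0},
    {"dx": -0.0011,"dy": -0.013,"dz": 0,"roll": 0,"jaw": 0},
    {"dx": -0.0011,"dy": -0.013,"dz": 0,"roll": 0,"jaw": 0},
    {"dx": -0.0011,"dy": -0.012,"dz": 0,"roll": 0,"jaw": 0},
    {"dx": -0.0007,"dy": -0.008,"dz": 0,"roll": 0,"jaw": 0},
    {"dx": -0.0003,"dy": -0.004,"dz": 0,"roll": 0,"jaw": 0}
  ]
}}

```text
t: 42.65
eef_pos: [0.4443, -0.1357, 0.0545]
ee_rot: [-3.141, -0.001, -0.088]
force: [-3.3, 3.2, 9.3]
width: 0.0238
gripper_force: 20.0
```

{"op": "servo_tool", "data": {
  "moves": [
    {"dx": 0,"dy": 0,"dz": 0,"roll": 0,"jaw": 0},
    {"dx": 0,"dy": 0,"dz": 0,"roll": 0,"jaw": 0},
    {"dx": 0,"dy": 0,"dz": 0,"roll": 0,"jaw": 0},
    {"dx": 0,"dy": 0,"dz": 0,"roll": 0,"jaw": 0},
    {"dx": 0,"dy": 0,"dz": 0,"roll": 0,"jaw": 0},
    {"dx": 0,"dy": 0,"dz": 0,"roll": 0,"jaw": 0},
    {"dx": 0,"dy": 0,"dz": 0,"roll": 0,"jaw": 0},
    {"dx": 0,"dy": 0,"dz": 0,"roll": 0,"jaw": 0},
    {"dx": 0,"dy": 0,"dz": 0,"roll": 0,"jaw": 0},
    {"dx": 0,"dy": 0,"dz": 0,"roll": 0,"jaw": 0}
  ]
}}

```text
t: 43.9
eef_pos: [0.4443, -0.136, 0.0545]
ee_rot: [3.141, -0.001, -0.088]
force: [-2.2, -2.4, 7.3]
width: 0.0237
gripper_force: 20.0
```

```bash
python3 - <<'E'
from h import *
p,d,c=grab('scene','s6');X=pts(d,c)
P,D,C=grab('top','t6')
A=cv2.resize(p[215:265,135:215],(800,500),interpolation=cv2.INTER_CUBIC)
cv2.imwrite('pics/s6c.png',A[:,:,::-1])
E
```

```text
(no output)
```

View pics/s6c.png

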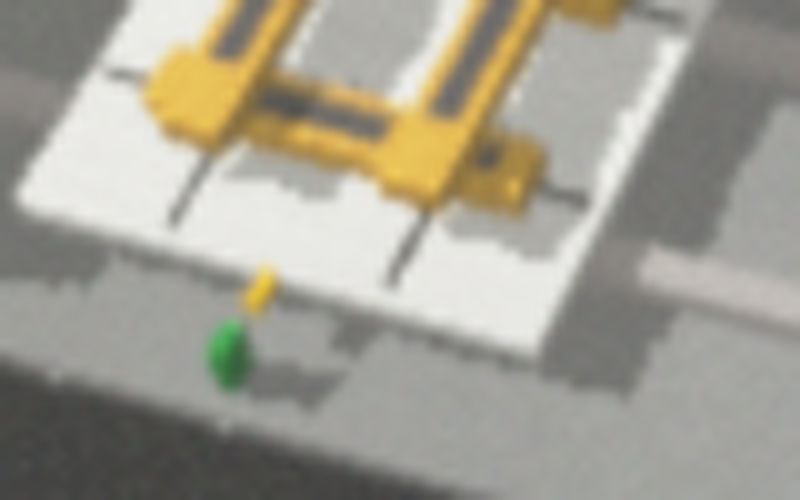

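```bash
cat > gy.py <<'E'
from h import *
import sys
a=np.radians(-5.05);R=np.array([[np.cos(a),np.sin(a)],[-np.sin(a),np.cos(a)]]);O=np.array([.5557,-.1150])
def ray(c,u,v,z):
    Rc=np.array(c['R']);C=-Rc.T@np.array(c['t']);w=Rc.T@np.linalg.inv(c['intrinsics'])@[u,v,1]
    return R@((C+w*(z-C[2])/w[2])[:2]-O)
def run(p,d,c,n):
    X=pts(d,c);h=cv2.cvtColor(p,cv2.COLOR_RGB2HSV);H,S,V=[h[...,i].astype(int) for i in range(3)]
    L=(X[...,:2]-O)@R.T
    for nm,m,xr in (('green',(H>45)&(H<85),(.09,.13)),('yellow',(H>18)&(H<35),(.078,.1))):
        m=m&(S>70)&(V>50)&(L[...,0]>xr[0])&(L[...,0]<xr[1])&(abs(L[...,1])<.1)&(X[...,2]>0)&(X[...,2]<.04)
        v,u=np.nonzero(m)
        if len(u)<3: print(n,nm,'none');continue
        q=X[m];w=S[m].astype(float);uc,vc=(u*w).sum()/w.sum(),(v*w).sum()/w.sum()
        print(n,nm,len(u),'px',round(uc,2),round(vc,2),'z',q[:,2].min().round(3),q[:,2].max().round(3),'depth y',L[m][:,1].mean().round(4),
          'range',L[m][:,1].min().round(4),L[m][:,1].max().round(4),'ray y',ray(c,uc,vc,.022 if nm=='green' else .029).round(4))
if __name__=='__main__':
    import pickle
    for n in ('scene','top'):
        for i in range(3): p,d,c=grab(n); run(p,d,c,n)
    run(*pickle.load(open('w1.pkl','rb')),'w1')
    o=pickle.load(open('f0.pkl','rb'));[run(*o[n],n+'0') for n in o]
E
python3 gy.py
```

```text
scene green 18 px 157.28 249.96 z 0.016 0.035 depth y -0.0329 range -0.0362 -0.0306 ray y [ 0.1043 -0.0357]
scene yellow 12 px 160.52 243.8 z 0.01 0.035 depth y -0.0339 range -0.0455 -0.029 ray y [ 0.0875 -0.0329]
scene green 19 px 157.34 249.98 z 0.016 0.035 depth y -0.0329 range -0.0359 -0.0306 ray y [ 0.1043 -0.0355]
scene yellow 12 px 160.52 243.8 z 0.011 0.033 depth y -0.0343 range -0.0441 -0.0289 ray y [ 0.0874 -0.0329]
scene green 19 px 157.34 249.96 z 0.013 0.034 depth y -0.0332 range -0.037 -0.0303 ray y [ 0.1043 -0.0355]
scene yellow 12 px 160.52 243.81 z 0.011 0.035 depth y -0.034 range -0.0444 -0.0285 ray y [ 0.0875 -0.0329]
top green 7 px 312.55 147.69 z 0.002 0.036 depth y -0.034 range -0.0382 -0.0313 ray y [ 0.1044 -0.0345]
top yellow 7 px 311.65 151.93 z 0.009 0.029 depth y -0.0321 range -0.0345 -0.0294 ray y [ 0.0871 -0.0314]
top green 7 px 312.56 147.68 z 0.0 0.034 depth y -0.0343 range -0.0384 -0.0314 ray y [ 0.1044 -0.0346]
top yellow 6 px 311.61 152.11 z 0.004 0.031 depth y -0.0323 range -0.0341 -0.0302 ray y [ 0.0864 -0.0314]
top green 7 px 312.56 147.69 z 0.001 0.039 depth y -0.0338 range -0.0383 -0.0307 ray y [ 0.1044 -0.0346]
top yellow 7 px 311.65 151.94 z 0.003 0.033 depth y -0.0323 range -0.0353 -0.0288 ray y [ 0.0871 -0.0314]
w1 green 43 px 207.59 208.38 z 0.012 0.032 depth y -0.0353 range -0.0372 -0.0313 ray y [ 0.1033 -0.0341]
w1 yellow 18 px 218.61 229.18 z 0.01 0.032 depth y 0.0075 range 0.0031 0.0183 ray y [0.084  0.0054]
scene0 green 20 px 157.3 249.9 z 0.013 0.033 depth y -0.0339 range -0.0463 -0.0307 ray y [ 0.1041 -0.0357]
scene0 yellow 9 px 173.1 247.54 z 0.025 0.033 depth y 0.0057 range 0.0035 0.0073 ray y [0.088  0.0051]
top0 green 7 px 312.45 147.82 z 0.006 0.035 depth y -0.0335 range -0.0358 -0.0312 ray y [ 0.1039 -0.0342]
top0 yellow 6 px 301.44 151.09 z 0.005 0.031 depth y 0.0043 range 0.0008 0.0072 ray y [0.0873 0.0055]
```

{"op": "servo_tool", "data": {
  "moves": [
    {"dx": -0.0002,"dy": -0.0018,"dz": 0,"roll": 0,"jaw": 0},
    {"dx": -0.0001,"dy": -0.0015,"dz": 0,"roll": 0,"jaw": 0},
    {"dx": 0,"dy": 0,"dz": 0,"roll": 0,"jaw": 0},
    {"dx": 0,"dy": 0,"dz": 0,"roll": 0,"jaw": 0},
    {"dx": 0,"dy": 0,"dz": 0,"roll": 0,"jaw": 0},
    {"dx": 0,"dy": 0,"dz": 0,"roll": 0,"jaw": 0.6},
    {"dx": 0,"dy": 0,"dz": 0,"roll": 0,"jaw": 0.6},
    {"dx": 0,"dy": 0,"dz": 0,"roll": 0,"jaw": 0.6},
    {"dx": 0,"dy": 0,"dz": 0.05,"roll": 0,"jaw": 0.6},
    {"dx": 0,"dy": 0,"dz": 0.05,"roll": 0,"jaw": 0.6}
  ]
}}

```text
t: 45.55
eef_pos: [0.4432, -0.1388, 0.1542]
ee_rot: [3.141, 0.002, -0.088]
force: [1.1, 0.4, -0.7]
width: 0.0526
gripper_force: 0.0
```

{"op": "servo_tool", "data": {
  "moves": [
    {"dx": 0.0,"dy": -0.0078,"dz": 0.03,"roll": -10,"jaw": 0.6},
    {"dx": 0.025,"dy": -0.0078,"dz": 0.02,"roll": -10,"jaw": 0.6},
    {"dx": 0.025,"dy": -0.0078,"dz": 0.01,"roll": -10,"jaw": 0.6},
    {"dx": 0.025,"dy": -0.0078,"dz": 0.01,"roll": -10,"jaw": 0.6},
    {"dx": 0.025,"dy": -0.0078,"dz": 0,"roll": -10,"jaw": 0.6},
    {"dx": 0.025,"dy": -0.0078,"dz": 0,"roll": -10,"jaw": 0.6},
    {"dx": 0.025,"dy": -0.0078,"dz": 0,"roll": -10,"jaw": 0.6},
    {"dx": 0.025,"dy": -0.0078,"dz": 0,"roll": -10,"jaw": 0.6},
    {"dx": 0.025,"dy": -0.0078,"dz": 0,"roll": -10,"jaw": 0.6},
    {"dx": 0,"dy": 0,"dz": 0,"roll": 0,"jaw": 0.6}
  ]
}}

```text
t: 46.8
eef_pos: [0.6446, -0.2093, 0.2219]
ee_rot: [3.14, -0.0, -1.66]
force: [-1.0, 0.2, 0.4]
width: 0.0525
gripper_force: 0.0
```

{"op": "servo_tool", "data": {
  "moves": [
    {"dx": 0,"dy": 0,"dz": 0,"roll": 0,"jaw": 0.6},
    {"dx": 0,"dy": 0,"dz": 0,"roll": 0,"jaw": 0.6},
    {"dx": 0,"dy": 0,"dz": 0,"roll": 0,"jaw": 0.6},
    {"dx": 0,"dy": 0,"dz": 0,"roll": 0,"jaw": 0.6},
    {"dx": 0,"dy": 0,"dz": 0,"roll": 0,"jaw": 0.6},
    {"dx": 0,"dy": 0,"dz": 0,"roll": 0,"jaw": 0.6},
    {"dx": 0,"dy": 0,"dz": 0,"roll": 0,"jaw": 0.6},
    {"dx": 0,"dy": 0,"dz": 0,"roll": 0,"jaw": 0.6},
    {"dx": 0,"dy": 0,"dz": 0,"roll": 0,"jaw": 0.6},
    {"dx": 0,"dy": 0,"dz": 0,"roll": 0,"jaw": 0.6}
  ]
}}

```text
t: 48.05
eef_pos: [0.6438, -0.209, 0.2233]
ee_rot: [3.142, -0.0, -1.659]
force: [-0.0, -0.2, 0.3]
width: 0.0525
gripper_force: 0.0
```

```bash
python3 - <<'E'
from gy import *
p,d,c=grab('wrist','w7');run(p,d,c,'wrist');print(get_state()['eef_pos'])
p,d,c=grab('scene');run(p,d,c,'scene')
E
```

```text
wrist green 71 px 252.54 205.78 z 0.012 0.032 depth y -0.0355 range -0.0376 -0.0308 ray y [ 0.1035 -0.0342]
wrist yellow 46 px 265.15 207.06 z 0.01 0.033 depth y -0.0342 range -0.037 -0.0255 ray y [ 0.0858 -0.0349]
[ 0.64376143 -0.20898506  0.22332385]
scene green 20 px 157.3 250.04 z 0.012 0.035 depth y -0.0332 range -0.0409 -0.029 ray y [ 0.1045 -0.0355]
scene yellow 12 px 159.72 243.44 z 0.011 0.033 depth y -0.0361 range -0.0459 -0.0322 ray y [ 0.087  -0.0355]
```

View pics/w7.png

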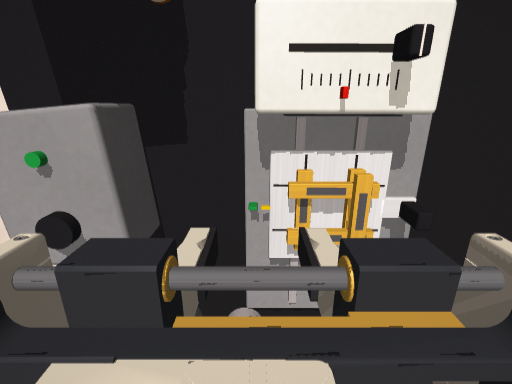

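The wrist view shows the yellow pointer at (265,207) level with the green clip at (252,206), with the stack intact. Now the fader, which is still off at (412,42).

{"op": "servo_tool", "data": {
  "moves": [
    {"dx": -0.0396,"dy": -0.032,"dz": 0,"roll": 0,"jaw": 0.6},
    {"dx": -0.0396,"dy": -0.032,"dz": 0,"roll": 0,"jaw": 0.6},
    {"dx": -0.0396,"dy": -0.032,"dz": 0,"roll": 0,"jaw": 0.6},
    {"dx": -0.0397,"dy": -0.032,"dz": 0,"roll": 0,"jaw": 0.6},
    {"dx": 0,"dy": 0,"dz": -0.03,"roll": 0,"jaw": 0.6},
    {"dx": 0,"dy": 0,"dz": -0.04,"roll": 0,"jaw": 0.6},
    {"dx": 0,"dy": 0,"dz": -0.04,"roll": 0,"jaw": 0.6},
    {"dx": 0,"dy": 0,"dz": -0.021,"roll": 0,"jaw": 0.6},
    {"dx": 0,"dy": 0,"dz": 0,"roll": 0,"jaw": 0.6},
    {"dx": 0,"dy": 0,"dz": 0,"roll": 0,"jaw": 0.6}
  ],
  "newtons": 12
}}

```text
t: 49.4
eef_pos: [0.486, -0.3373, 0.0935]
ee_rot: [-3.14, -0.001, -1.659]
force: [0.4, 0.1, -0.4]
width: 0.053
gripper_force: 0.0
```

{"op": "servo_tool", "data": {
  "moves": [
    {"dx": 0,"dy": 0,"dz": 0,"roll": 0,"jaw": 0},
    {"dx": 0,"dy": 0,"dz": 0,"roll": 0,"jaw": 0},
    {"dx": 0,"dy": 0,"dz": 0,"roll": 0,"jaw": 0},
    {"dx": 0,"dy": 0,"dz": 0,"roll": 0,"jaw": 0},
    {"dx": 0,"dy": 0,"dz": 0,"roll": 0,"jaw": 0},
    {"dx": 0,"dy": 0,"dz": 0,"roll": 0,"jaw": 0},
    {"dx": 0,"dy": 0,"dz": 0,"roll": 0,"jaw": 0},
    {"dx": 0,"dy": 0,"dz": 0,"roll": 0,"jaw": 0},
    {"dx": 0,"dy": 0,"dz": 0,"roll": 0,"jaw": 0},
    {"dx": 0,"dy": 0,"dz": 0,"roll": 0,"jaw": 0}
  ]
}}

```text
t: 50.65
eef_pos: [0.4854, -0.337, 0.0926]
ee_rot: [-3.141, -0.0, -1.659]
force: [0.0, 2.3, 5.0]
width: 0.02
gripper_force: 12.0
```

{"op": "servo_tool", "data": {
  "moves": [
    {"dx": 0.011,"dy": -0.001,"dz": 0,"roll": 0,"jaw": 0},
    {"dx": 0.014,"dy": -0.0012,"dz": 0,"roll": 0,"jaw": 0},
    {"dx": 0.014,"dy": -0.0012,"dz": 0,"roll": 0,"jaw": 0},
    {"dx": 0.009,"dy": -0.0008,"dz": 0,"roll": 0,"jaw": 0},
    {"dx": 0.005,"dy": -0.0004,"dz": 0,"roll": 0,"jaw": 0},
    {"dx": 0.002,"dy": -0.0002,"dz": 0,"roll": 0,"jaw": 0},
    {"dx": 0.001,"dy": -0.0001,"dz": 0,"roll": 0,"jaw": 0},
    {"dx": 0,"dy": 0,"dz": 0,"roll": 0,"jaw": 0},
    {"dx": 0,"dy": 0,"dz": 0,"roll": 0,"jaw": 0},
    {"dx": 0,"dy": 0,"dz": 0,"roll": 0,"jaw": 0}
  ]
}}

```text
t: 51.9
eef_pos: [0.5413, -0.3421, 0.0926]
ee_rot: [-3.142, -0.0, -1.659]
force: [-0.8, 0.4, 5.6]
width: 0.0202
gripper_force: 12.0
```

{"op": "servo_tool", "data": {
  "moves": [
    {"dx": 0,"dy": 0,"dz": 0,"roll": 0,"jaw": 0.6},
    {"dx": 0,"dy": 0,"dz": 0,"roll": 0,"jaw": 0.6},
    {"dx": 0,"dy": 0,"dz": 0,"roll": 0,"jaw": 0.6},
    {"dx": 0,"dy": 0,"dz": 0.05,"roll": 0,"jaw": 0.6},
    {"dx": 0,"dy": 0,"dz": 0.05,"roll": 0,"jaw": 0.6},
    {"dx": 0.003,"dy": 0.045,"dz": 0.02,"roll": 0,"jaw": 0.6},
    {"dx": 0.004,"dy": 0.045,"dz": 0,"roll": 0,"jaw": 0.6},
    {"dx": 0,"dy": 0,"dz": 0,"roll": 0,"jaw": 0.6},
    {"dx": 0,"dy": 0,"dz": 0,"roll": 0,"jaw": 0.6},
    {"dx": 0,"dy": 0,"dz": 0,"roll": 0,"jaw": 0.6}
  ]
}}

```text
t: 53.15
eef_pos: [0.5481, -0.2526, 0.212]
ee_rot: [3.141, -0.0, -1.66]
force: [-1.0, 0.2, -0.6]
width: 0.0528
gripper_force: 0.0
```

```bash
cat > fy.py <<'E'
from gy import *
def fr(p,d,c,n):
    X=pts(d,c);h=cv2.cvtColor(p,cv2.COLOR_RGB2HSV);H,S,V=[h[...,i].astype(int) for i in range(3)];L=(X[...,:2]-O)@R.T
    for nm,m,z in (('red',(S>120)&((H<8)|(H>172))&(X[...,2]>.07)&(X[...,2]<.095)&(abs(L[...,1]+.183)<.015),.086),('cap',(X[...,2]>.105)&(X[...,2]<.118)&(abs(L[...,1]+.226)<.02)&(abs(L[...,0])<.07),.111)):
        for k,mm in ((nm,m),)+((('white',m&(V>120)),) if nm=='cap' else ()):
            v,u=np.nonzero(mm)
            if len(u): l=L[mm]; print(n,k,len(u),'depth x mid',((l.max(0)+l.min(0))/2)[0].round(4),'mean',l[:,0].mean().round(4),'ray',ray(c,u.mean(),v.mean(),z).round(4))
p,d,c=grab('wrist','w8');fr(p,d,c,'wrist')
cv2.imwrite('pics/w8c.png',cv2.resize(p[:230,150:400],(750,690))[:600,:,::-1])
p,d,c=grab('scene');fr(p,d,c,'scene');run(p,d,c,'scene')
p,d,c=grab('top');fr(p,d,c,'top')
E
python3 fy.py; python3 stack.py|grep 3
```

```text
wrist red 59 depth x mid 0.0066 mean 0.0066 ray [ 0.0066 -0.184 ]
wrist cap 631 depth x mid 0.0061 mean 0.0063 ray [ 0.0063 -0.2263]
wrist white 101 depth x mid 0.0061 mean 0.0059 ray [ 0.0059 -0.2267]
scene red 10 depth x mid 0.0083 mean 0.0091 ray [ 0.0105 -0.1806]
scene cap 61 depth x mid 0.0078 mean 0.0093 ray [ 0.0096 -0.2231]
scene white 28 depth x mid 0.0076 mean 0.0059 ray [ 0.0054 -0.2274]
scene green 19 px 157.34 249.95 z 0.019 0.035 depth y -0.0328 range -0.0359 -0.03 ray y [ 0.1042 -0.0355]
scene yellow 13 px 159.65 243.43 z 0.012 0.035 depth y -0.0368 range -0.0488 -0.0317 ray y [ 0.0871 -0.0357]
top cap 18 depth x mid 0.0036 mean 0.0027 ray [ 0.0026 -0.2297]
top white 5 depth x mid 0.0048 mean 0.0047 ray [ 0.0047 -0.2342]
scene layer 1 (array([ 0.5279, -0.152 ]), array([0.0138, 0.0423]), 2.52, np.float64(0.048), 47)
scene layer 1 (array([ 0.5966, -0.1014]), array([0.0182, 0.0213]), 87.44, np.float64(0.0484), 42)
scene layer 2 (array([ 0.5638, -0.1837]), array([0.0568, 0.0887]), 70.26, np.float64(0.0616), 167)
scene layer 2 (array([0.8608, 0.04  ]), array([0.7435, 0.0728]), 27.11, np.float64(0.9618), 162)
scene layer 3 (array([0.8199, 0.0565]), array([0.7957, 0.094 ]), 34.28, np.float64(0.9618), 200)
```

View pics/w8c.png

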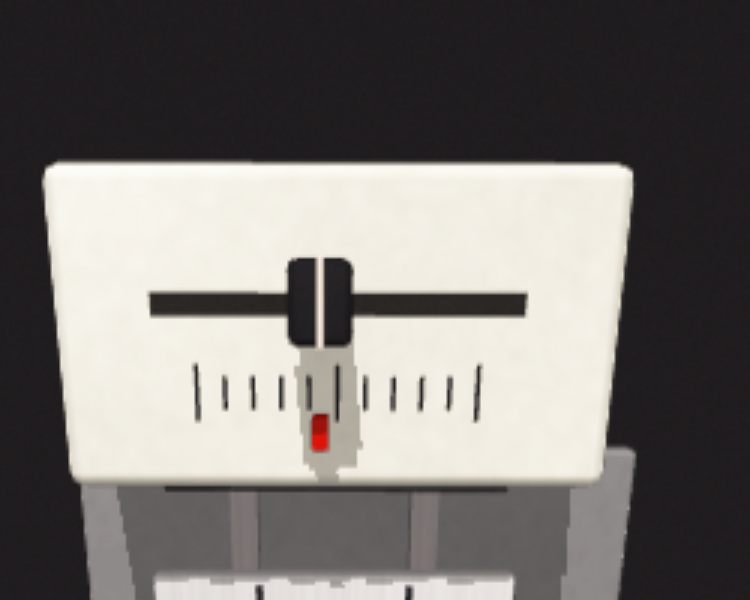

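In the crop, the white line at x=319 is level with the red clip at x=320. The arm is clear, so I hand in.

```bash
python3 -c "
from station import *
print(job_done())"
```

```text
the job is handed in; nothing more can be done
None
```

The job is handed in: all five bars are stacked crosswise on the tray, the tray is level with the green clip, and the fader, off until then, is level with the red clip, both to within about 1 mm in the last camera checks.

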